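# Pile the slide cases, feel each one flat, and lock the pile with the keeper

### The arm

A 6-joint arm with a two-finger parallel gripper is mounted at the origin on a cart in front of the work surface, level with it; the furniture and walls round the work are solid. World frame = base frame: x ahead of the robot, y to its left, z up, the work surface at z = 0. Lengths are in mm, angles in rad, forces in N, time in s.
With the tool pointing down it reaches from about 400 to 925 mm from the base axis. Payload 12.5 kg.
Tool frame: the origin (TCP) lies at the very end of the fingers, on their centre line; the grasp point (between the pads) lies bot.hold_point_z behind it (bot.hold_point_z is the distance from the TCP to the grasp point, in mm); y points along the fingers, x is the direction in which the jaws open and shut, and the axes are right-handed (so a half turn about y gives the same grasp; the last joint's range is limited). The gripper opens to 95 mm and grips with 3 to 60 N. Pads are 20 mm wide; open, the fingers measure 119 mm over their backs; the gripper's body (75 mm by 180 mm) begins 59 mm behind the grasp point.
Start: joints at [-1.335, 0.491, 1.559, -0, 1.092, -0.106], TCP at [209.513, -588.856, 214.661] pointing down, gripper open.
Joint ranges: [-3.1, 3.1], [-0.84, 2.19], [0.05, 2.79], [-1.13, 4.28], [0.06, 2.93], [-2.69, 2.69]. Speed limits (rad/s): [2.22, 2.22, 2.79, 3.14, 3.14, 3.14].

### API

Orientations are given as a 3x3 rotation matrix whose columns are the frame's x, y, z axes.
In Python, from station import bot gives the robot as it stands.
- The arm moves only by the tool arm_command, never from a script. Its argument "targets" is a list that holds one entry, the list of rows, each a list of 7 numbers: the opening, from -1 (shut) to 1 (fully open), then the shift along the tool's x, y, z in m, then the turn, a rotation vector about the tool's x, y, z in degrees. A call has exactly 5 rows; each row shifts and turns the commanded pose from where the row before left it, along the tool's axes as they then stand; what a row does not reach is not made up. A row lasts 1/10 s, in which the tool goes at most 50 mm and 8.59 degrees, less where a joint would pass 70% of its speed; a pose out of reach is approached as far as the arm can. A call with a gripper value outside its range is refused whole. The fingers move at their own pace and stop on an object; the grip force is fixed at half the most. Time passes only in rows, so rows that do not move let the fingers close, or fill a call up. It gives the time, the measured TCP pose, the force and the opening at its end, in the units of the state.
- bot.read_state(): the state, without advancing time (a new reading comes with each control period).
- bot.camera(name): name is "scene" or "top" or "wrist"; returns the picture (480x640x3 uint8, red, green, blue); there is no depth.
- bot.get_calibration(name): a dict with "vfov" (degrees; the focal length in pixels is half the picture's height over the tangent of half this angle, whatever the lens; pixels are square), "cx", "cy" (the principal point, pixels), "R" (3x3) and "t" (3): a world point X has camera coordinates R X + t. Camera axes: x right, y down, z forward; pixel columns grow to the right and rows downward; lengths in mm; the calibration is good to about 2 mm. A picture is of the moment at which its call begins: read the wrist's pose just before it. get_calibration takes no time and is no camera call; for the wrist camera it gives the pose at the moment of the call.
- bot.job_done(): hands the job in, once; it reports no verdict.
The state is a dict: "clock": time; "joints": joint angles; "qvel": joint speeds; "joint_torque": joint torques, N m; "ee_pos": TCP position; "orientation": TCP orientation; "contact_force": force on the tool from outside, world axes, zero at the start; "torque": the same for the moment, N m; "gripper_width": finger opening in mm.
Only numpy, scipy, OpenCV 4.12 (cv2) and the standard library are available. Lean on these libraries where they do the work, as an engineer would, in place of code of your own. Each camera call takes 0.05 s, during which the arm holds its last target.

### The job

Pack the flat slide cases for the archive: pile every case in the carrier, lid up and index tab towards the carrier's open front, in tab order from the leftmost tab at the bottom to the rightmost on top, and push down on each case to feel that it lies flat before you add the next. Then slide the keeper plate nose first, fully home, into the lowest slots that are clear above the top case, so that the pile cannot come out on the way. Leave the bottle, the jar and the timer where they stand.

Things in the scene. Friction and masses are not known exactly. Their poses are not given: they have to be found in the camera images.
- carrier: Fixed stacking carrier: aluminium base plate 122 x 100 x 6 mm with four grey slotted posts at the corners of a bay 91 (x) by 56 (y) mm. Origin on the table under the middle of the bay; +x points from its open front (robot side) to its rear, +y to its left as seen from the front. The bay floor is 6 mm, the post tops are 61 mm above the table.
- bay_floor (a point): Middle of the bay's floor, axes as the carrier. A case lying here has 2.5 mm of play in x and 2 mm in y each way. The posts fill x from 28 to 49 mm and y from 21 to 40 mm at each corner (inner faces at x 45.5 and y 28): both sides are open for fingers over 56 mm, front and rear over 42 mm. The pile grows 8.5 mm a case; a push of about 6 N is plenty.
- slot_mouth (a point): Middle of the front faces of the posts (x = -49 mm in the carrier), at the height of the lowest slot. Five level slots per post, 5.5 mm high, open to the front, one above each pile height: the middle of slot k is 9.95 + 8.5 k mm above the table (lower face 7.2 + 8.5 k), just above a pile of k cases. At the slots the space is 68 mm wide.
- keeper_grip (a point): Centre of the keeper's grip, an upright black fin 34 (x) x 12 (y) x 26 (z) mm, to be pinched from above across its 12 mm; it stands on a tongue 32 mm wide. 15.5 mm above the keeper's underside, 13 mm above the plate's top. Axes of the keeper: x points to the nose, y across.
- keeper_plate (a point): Middle of the keeper's plate, 1.25 mm above its underside, 76.5 mm ahead (+x) of the grip. Loose steel keeper, about 90 g: plate 2.5 mm thick, 64 mm wide, nose at x = +42 mm with corners tapered from +26 mm; it slides nose first from the carrier's front into slots of equal height. Starts flat on the table, nose away from the robot.
- keeper_stop (a point): Middle of the stop flange's nose-side face, at the plate's top: an upright cross flange 64 mm wide, 12 mm high, 50 mm behind (-x of) the middle of the plate. Fully home, this face stands against the front of the posts; the middle of the plate is then over the middle of the bay, 1 mm beyond it towards the rear.
- case_1 (a point): Centre of closed flat slide case 1, half-way up: grey, 86 (x) x 52 (y) x 8.5 (z) mm, 60 g, starts flat on the table, lid up; grip it across its 52 mm. -x points to the end with the index tab, z up through the lid. Its tab is at the leftmost of five tab places, seen from the tab end, lid up. None if absent.
- tab_1 (a point): End of the index tab of slide case 1: a tongue 7 mm wide and 3 mm thick that sticks out 12 mm from the case's -x end at half height, here at y = +16 mm from the case's centre line and 55 mm behind (-x of) its centre. None if absent.
- case_2 (a point): Centre of closed flat slide case 2, half-way up: grey, 86 (x) x 52 (y) x 8.5 (z) mm, 60 g, starts flat on the table, lid up; grip it across its 52 mm. -x points to the end with the index tab, z up through the lid. Its tab is at the left-of-middle of five tab places, seen from the tab end, lid up. None if absent.
- tab_2 (a point): End of the index tab of slide case 2: a tongue 7 mm wide and 3 mm thick that sticks out 12 mm from the case's -x end at half height, here at y = +8 mm from the case's centre line and 55 mm behind (-x of) its centre. None if absent.
- case_3 (a point): Centre of closed flat slide case 3, half-way up: grey, 86 (x) x 52 (y) x 8.5 (z) mm, 60 g, starts flat on the table, lid up; grip it across its 52 mm. -x points to the end with the index tab, z up through the lid. Its tab is at the middle of five tab places, seen from the tab end, lid up. None if absent.
- tab_3 (a point): End of the index tab of slide case 3: a tongue 7 mm wide and 3 mm thick that sticks out 12 mm from the case's -x end at half height, here at y = 0 mm from the case's centre line and 55 mm behind (-x of) its centre. None if absent.
- case_4 (a point): Centre of closed flat slide case 4, half-way up: grey, 86 (x) x 52 (y) x 8.5 (z) mm, 60 g, starts flat on the table, lid up; grip it across its 52 mm. -x points to the end with the index tab, z up through the lid. Its tab is at the right-of-middle of five tab places, seen from the tab end, lid up. None if absent.
- tab_4 (a point): End of the index tab of slide case 4: a tongue 7 mm wide and 3 mm thick that sticks out 12 mm from the case's -x end at half height, here at y = -8 mm from the case's centre line and 55 mm behind (-x of) its centre. None if absent.
- case_5 (a point): Centre of closed flat slide case 5, half-way up: grey, 86 (x) x 52 (y) x 8.5 (z) mm, 60 g, starts flat on the table, lid up; grip it across its 52 mm. -x points to the end with the index tab, z up through the lid. Its tab is at the rightmost of five tab places, seen from the tab end, lid up. None if absent.
- tab_5 (a point): End of the index tab of slide case 5: a tongue 7 mm wide and 3 mm thick that sticks out 12 mm from the case's -x end at half height, here at y = -16 mm from the case's centre line and 55 mm behind (-x of) its centre. None if absent.
- gel_bottle: Dispensing bottle, 58 mm wide, 153 mm high, a bystander; origin under its centre.
- cotton_jar: Lidded glass jar, 74 mm wide, 107 mm high, a bystander; origin under its centre.
- timer: Flat white timer, 62 x 62 x 20 mm, a bystander; origin under its centre.

How it is judged:
By the outcome, as a careful person would: the job done as asked, in the order asked, and still so for the second after the job is handed in, with the robot touching nothing.
Of slidecase_1, slidecase_2, slidecase_3, slidecase_4, slidecase_5 only 3 to 5 are there at a start; the rules pass over those that are not, and their reading is None.
At some moment in a run one of keeper, slidecase_1, slidecase_2, slidecase_3, slidecase_4, slidecase_5 may be knocked a few centimetres aside while the robot is not near it.
Once in a run the grip may slacken for a moment while it holds something.
It also fails if it takes over 210 s, if anything falls off the work surface, if the arm or the gripper's body presses on something with over 40 N, if the wrist force passes 120 N, or if a joint passes its speed limit or range.

## Working session

There is one attempt and no reset: what is moved stays moved. The work goes in short steps, Python scripts to look and compute and a tool call to move; the robot and the scene stay as the last step left them, time stands still between calls to the robot, and variables do not carry over. Pictures are saved under pics/ and viewed, and the job is handed in when it is done.

Besides the shell and the picture viewer there is one more tool, called after "Request:" by a JSON object that holds its "name" and its "arguments". arm_command: Moves the arm, as the interface text tells. Its arguments: {"type":"object","properties":{"targets":{"type":"array"}},"required":["targets"]}

```bash
ls; mkdir -p pics; python3 - <<'E'
from station import bot
import cv2
s=bot.read_state(); print(s, bot.hold_point_z)
for n in ["scene","top","wrist"]:
    c=bot.get_calibration(n); print(n,c)
    cv2.imwrite(f"pics/{n}0.png",bot.camera(n)[:,:,::-1])
E
```

```text
pics
{'clock': 0.0, 'joints': array([-1.33462534e+00,  4.91584007e-01,  1.55945361e+00, -1.86147600e-05,
        1.09166595e+00, -1.05594400e-01]), 'qvel': array([ 0.00045805, -0.00014124, -0.00098139,  0.0005223 , -0.00109027,
       -0.00097728]), 'joint_torque': array([-2.48576362e-03, -6.12656736e+01, -2.58184290e+01,  6.91674650e-02,
        4.83084668e-02, -9.11652569e-05]), 'ee_pos': array([ 209.43400735, -588.61384335,  214.04511948]), 'orientation': array([[ 3.35158838e-01, -2.75992629e-04,  9.42161598e-01],
       [-9.42160989e-01,  1.07620711e-03,  3.35158936e-01],
       [-1.10646241e-03, -9.99999383e-01,  1.00670836e-04]]), 'contact_force': array([ 0.53741141,  0.09041217, -0.0924727 ]), 'torque': array([-0.01591489, -0.01667871, -0.02559093]), 'gripper_width': 95.28330719291927} 18.8
scene {'vfov': 42.99349672940063, 'cx': 318.44069488997036, 'cy': 248.45336038637194, 'R': array([[ 0.40763428, -0.91275405, -0.0267271 ],
       [-0.44111702, -0.17120571, -0.88096786],
       [ 0.79953115,  0.37090248, -0.47242067]]), 't': array([-369.57630699,  257.92432923,  952.95160531])}
top {'vfov': 46.884480765662715, 'cx': 323.1826241339046, 'cy': 239.44369678831998, 'R': array([[-0.02293972, -0.99966231, -0.01220831],
       [-0.9972522 ,  0.02374141, -0.070174  ],
       [ 0.07044014,  0.01056499, -0.99746006]]), 't': array([-141.13277394,  569.26293762, 1017.00358625])}
wrist {'vfov': 68.9129093208512, 'cx': 323.58403994927755, 'cy': 242.5506891401369, 'R': array([[ 3.35580309e-01, -9.42011450e-01, -5.33729674e-04],
       [-9.01952156e-01, -3.21473032e-01,  2.88335564e-01],
       [-2.71786983e-01, -9.62783392e-02, -9.57529278e-01]]), 't': array([-624.17374582,  -34.50923738,  392.86447255])}
```

View pics.

View pics/top0.png

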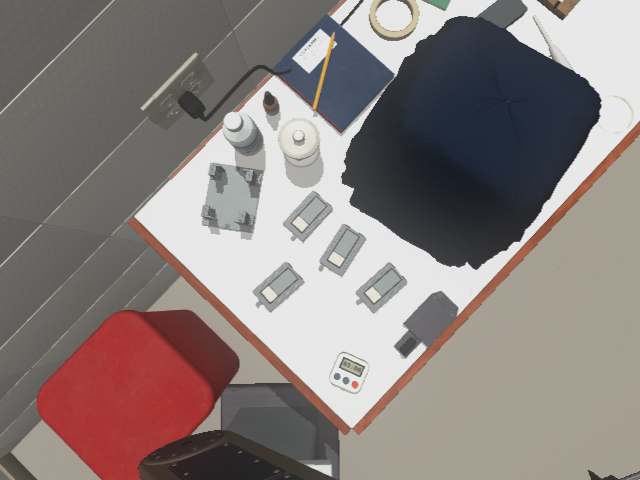

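View pics/scene0.png

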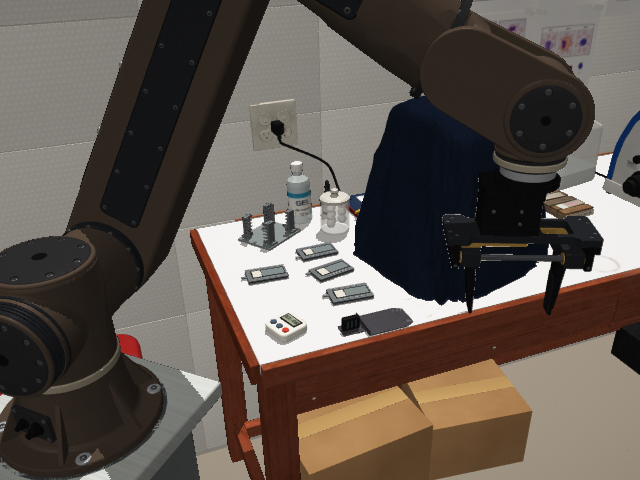

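View pics/wrist0.png

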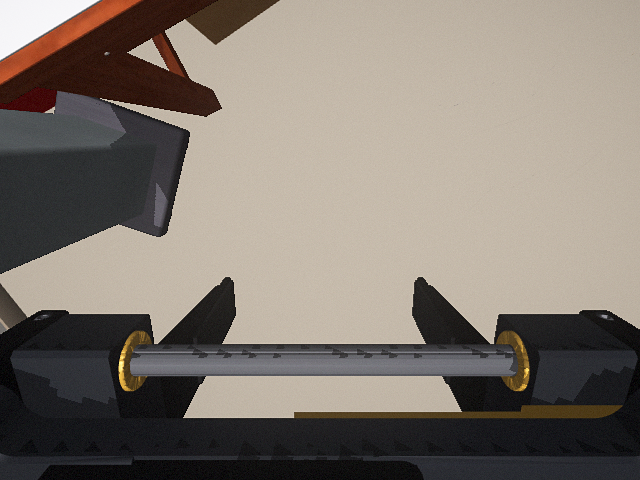

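```bash
cat > h.py <<'E'
import numpy as np, cv2
from station import bot
def ray(c,uv):
    f=240/np.tan(np.radians(c['vfov']/2)); R=np.array(c['R']); t=np.array(c['t'])
    d=R.T@np.array([(uv[0]-c['cx'])/f,(uv[1]-c['cy'])/f,1.]); return -R.T@t, d
def onz(c,uv,z):
    o,d=ray(c,uv); return (o+d*(z-o[2])/d[2])
def proj(c,X):
    f=240/np.tan(np.radians(c['vfov']/2)); p=np.array(c['R'])@np.array(X)+np.array(c['t'])
    return np.array([c['cx']+f*p[0]/p[2],c['cy']+f*p[1]/p[2]])
def snap(n,name):
    c=bot.get_calibration(n); im=bot.camera(n)[:,:,::-1].copy(); cv2.imwrite(f'pics/{name}.png',im); return c,im
E
python3 - <<'E'
from h import *
im=cv2.imread('pics/top0.png'); c=bot.get_calibration('top')
cv2.imwrite('pics/top0z.png',cv2.resize(im[155:395,195:475],None,fx=2.8,fy=2.4,interpolation=cv2.INTER_CUBIC)[:600,:800])
for nm,uv,z in [('carrier',(233,197),6),('A',(308,216),8),('B',(343,250),8),('C',(279,287),8),('D',(382,288),8),('keeper',(431,320),3),('grip',(406,345),20),('timer',(350,372),20),('jar',(299,140),100),('bottle',(236,122),150),('cornerL',(135,220),0),('cornerR',(350,430),0),('navyleft',(344,180),0),('navybot',(450,265),0)]:
    print(nm,onz(c,uv,z).round())
E
```

```text
carrier [652.  16.   6.]
A [ 612. -126.    8.]
B [ 546. -191.    8.]
C [479. -69.   8.]
D [ 473. -263.    8.]
keeper [ 411. -353.    3.]
grip [ 367. -302.   20.]
timer [ 320. -198.   20.]
jar [ 735. -117.  100.]
bottle [756. -15. 150.]
cornerL [613. 206.   0.]
cornerR [ 211. -196.    0.]
navyleft [ 681. -197.    0.]
navybot [ 513. -393.    0.]
```

View pics/top0z.png

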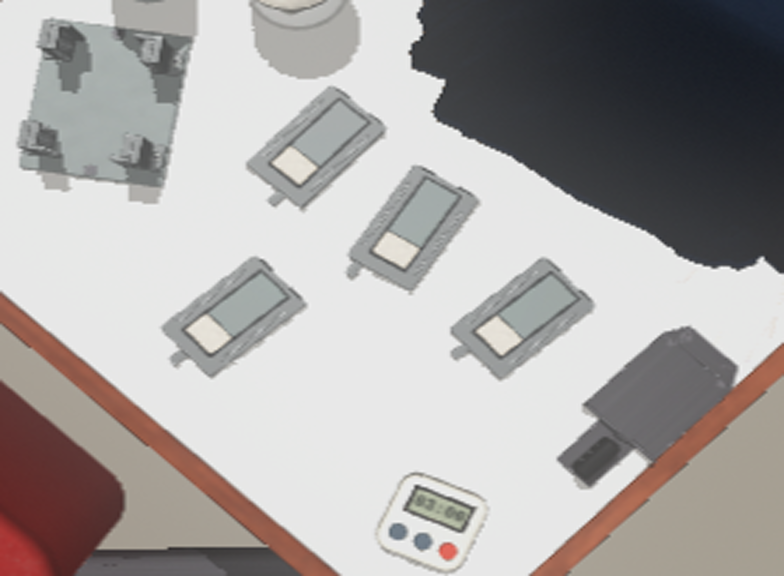

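```bash
cat >> h.py <<'E'
from scipy.spatial.transform import Rotation as Ro
def state():
    s=bot.read_state(); R=s['orientation']; p=s['ee_pos']
    print('t %.1f'%s['clock'],'p',p.round(1),'yaw %.2f'%np.degrees(np.arctan2(R[1,0],R[0,0])),'tilt',np.degrees(R[:2,1]).round(2),'F',s['contact_force'].round(1),'w %.1f'%s['gripper_width']); return s
def plan(p,yaw,n=None):
    """rows (mm & deg) from the measured pose to TCP p, yaw with tool down: linear in world, n rows"""
    s=state(); P=s['ee_pos'];R=s['orientation']
    a=np.radians(yaw); T=np.array([[np.cos(a),0,-np.sin(a)],[np.sin(a),0,np.cos(a)],[0,-1,0.]])
    d=np.array(p)-P; rv=Ro.from_matrix(R.T@T).as_rotvec()
    if n is None: n=int(max(np.ceil(np.linalg.norm(d)/48),np.ceil(np.degrees(np.linalg.norm(rv))/8.4)))
    for k in range(n):
        Rk=R@Ro.from_rotvec(rv*k/n).as_matrix()
        print(k,(Rk.T@d/n/1000).round(4).tolist(),np.degrees(rv/n).round(2).tolist())
E
python3 - <<'E'
from h import *
s=bot.read_state(); c=bot.get_calibration('wrist')
C=-c['R'].T@c['t']; R=s['orientation']
print('cam in tool',R.T@(C-s['ee_pos']),'cam axes in tool',(R.T@c['R'].T).round(3))
plan([330,-340,330],20)
E
```

```text
cam in tool [  -0.59848829 -171.66085652   80.45436776] cam axes in tool [[ 1.     0.     0.001]
 [-0.    -0.288  0.958]
 [ 0.    -0.958 -0.288]]
t 0.1 p [ 209.5 -588.7  214.2] yaw -70.42 tilt [-0.01  0.05] F [0.4 0.4 0.4] w 95.0
0 [-0.0176, -0.0105, 0.0179] [-0.0, -8.22, -0.0]
1 [-0.0149, -0.0105, 0.0202] [-0.0, -8.22, -0.0]
2 [-0.0118, -0.0105, 0.0222] [-0.0, -8.22, -0.0]
3 [-0.0086, -0.0105, 0.0236] [-0.0, -8.22, -0.0]
4 [-0.0051, -0.0105, 0.0246] [-0.0, -8.22, -0.0]
5 [-0.0015, -0.0105, 0.0251] [-0.0, -8.22, -0.0]
6 [0.0021, -0.0105, 0.025] [-0.0, -8.22, -0.0]
7 [0.0056, -0.0105, 0.0245] [-0.0, -8.22, -0.0]
8 [0.0091, -0.0105, 0.0234] [-0.0, -8.22, -0.0]
9 [0.0123, -0.0105, 0.0219] [-0.0, -8.22, -0.0]
10 [0.0153, -0.0105, 0.0199] [-0.0, -8.22, -0.0]
```

```bash
cat >> h.py <<'E'
def cases(im,c,z=8.5,lo=4500*0.5,hi=4500*1.5,dbg=None):
    """grey closed blobs on white: pose by ray casting contour onto z, tab removed by opening"""
    hsv=cv2.cvtColor(im,cv2.COLOR_BGR2HSV); 
    m=((hsv[...,2]<215)).astype(np.uint8)
    out=[]
    cs,h=cv2.findContours(m,cv2.RETR_EXTERNAL,cv2.CHAIN_APPROX_NONE)
    for q in cs:
        if len(q)<40: continue
        W=np.array([onz(c,p[0],z)[:2] for p in q],np.float32)
        A=cv2.contourArea(W)
        if not lo<A<hi: continue
        out.append((q,W,A))
    return out
E
python3 - <<'E'
from h import *
im=cv2.imread('pics/top0.png'); c=bot.get_calibration('top')
for q,W,A in cases(im,c):
    (x,y),(w,h),a=cv2.minAreaRect(W); print(q.reshape(-1,2).mean(0).round(),(round(x),round(y)),round(w),round(h),round(a,1),round(A))
# carrier base contour
for n,uv in dict(a=(207,164),b=(263,170),d=(253,232),e=(202,226)).items(): print(n,onz(c,uv,6).round(1))
for n,uv in dict(fl=(209,212),fr=(245,217),rl=(217,170),rr=(252,174)).items(): print(n,onz(c,uv,61).round(1))
E
```

```text
[380. 289.] (471, -258) 55 100 40.4 4739
[277. 288.] (476, -64) 56 100 40.2 4774
[341. 252.] (541, -187) 55 102 56.2 4762
[307. 218.] (609, -123) 56 99 45.8 4799
[302. 154.] (729, -120) 124 80 12.4 4757
[394.  17.] (991, -301) 99 80 88.3 3188
a [717.2  65.3   6. ]
b [702.8 -42.1   6. ]
d [584.1 -21.2   6. ]
e [597.9  75.9   6. ]
fl [617.5  50.3  61. ]
fr [606.8 -14.7  61. ]
rl [693.9  35.1  61. ]
rr [684.9 -28.5  61. ]
```

Request:
{"name": "arm_command", "arguments": {"targets": [[[1,-0.0176,-0.0105,0.0179,0,-8.2,0],[1,-0.0149,-0.0105,0.0202,0,-8.2,0],[1,-0.0118,-0.0105,0.0222,0,-8.2,0],[1,-0.0086,-0.0105,0.0236,0,-8.2,0],[1,-0.0051,-0.0105,0.0246,0,-8.2,0]]]}}

```text
clock: 0.65
ee_pos: [264.6, -474.8, 267.3]
orientation: [[0.874, -0.0, 0.486], [-0.486, 0.0, 0.874], [-0.0, -1.0, 0.0]]
contact_force: [0.1, -0.1, 0.4]
gripper_width: 95.1
```

Request:
{"name": "arm_command", "arguments": {"targets": [[[1,-0.0015,-0.0105,0.0251,0,-8.2,0],[1,0.0021,-0.0105,0.025,0,-8.2,0],[1,0.0056,-0.0105,0.0245,0,-8.2,0],[1,0.0091,-0.0105,0.0234,0,-8.2,0],[1,0.0123,-0.0105,0.0219,0,-8.2,0]]]}}

```text
clock: 1.15
ee_pos: [319.6, -361.9, 319.9]
orientation: [[0.978, -0.0, -0.207], [0.207, 0.0, 0.978], [-0.0, -1.0, 0.0]]
contact_force: [0.2, -1.1, -0.0]
gripper_width: 95.1
```

```bash
python3 - <<'E'
from h import *
plan([520,-160,230],45)
E
```

```text
t 1.1 p [ 319.6 -361.9  319.9] yaw 11.92 tilt [-0.01  0.01] F [ 0.2 -1.1 -0. ] w 95.1
0 [0.034, 0.0128, 0.0223] [-0.0, -4.73, -0.0]
1 [0.0357, 0.0128, 0.0194] [-0.0, -4.73, -0.0]
2 [0.0372, 0.0128, 0.0164] [-0.0, -4.73, -0.0]
3 [0.0384, 0.0128, 0.0133] [-0.0, -4.73, -0.0]
4 [0.0394, 0.0128, 0.0101] [-0.0, -4.73, -0.0]
5 [0.0401, 0.0128, 0.0068] [-0.0, -4.73, -0.0]
6 [0.0405, 0.0128, 0.0035] [-0.0, -4.73, -0.0]
```

Request:
{"name": "arm_command", "arguments": {"targets": [[[1,0.034,0.0128,0.0223,0,-4.73,0],[1,0.0357,0.0128,0.0194,0,-4.73,0],[1,0.0372,0.0128,0.0164,0,-4.73,0],[1,0.0384,0.0128,0.0133,0,-4.73,0],[1,0.0394,0.0128,0.0101,0,-4.73,0]]]}}

```text
clock: 1.65
ee_pos: [464.4, -218.2, 255.1]
orientation: [[0.815, 0.0, -0.58], [0.58, -0.0, 0.815], [-0.0, -1.0, -0.0]]
contact_force: [0.7, -1.5, 0.2]
gripper_width: 95.1
```

Request:
{"name": "arm_command", "arguments": {"targets": [[[1,0.0401,0.0128,0.0068,0,-4.73,0],[1,0.0405,0.0128,0.0035,0,-4.73,0],[1,0,0,0,0,0,0],[1,0,0,0,0,0,0],[1,0,0,0,0,0,0]]]}}

```text
clock: 2.15
ee_pos: [520.6, -162.8, 230.3]
orientation: [[0.712, 0.0, -0.702], [0.702, -0.0, 0.712], [-0.0, -1.0, -0.0]]
contact_force: [-0.4, 0.9, -0.3]
gripper_width: 95.0
```

```bash
python3 - <<'E'
from h import *
state(); snap('wrist','w1')
E
```

```text
t 2.1 p [ 520.6 -162.8  230.3] yaw 44.63 tilt [ 0.   -0.02] F [-0.4  0.9 -0.3] w 95.0
```

View pics/w1.png

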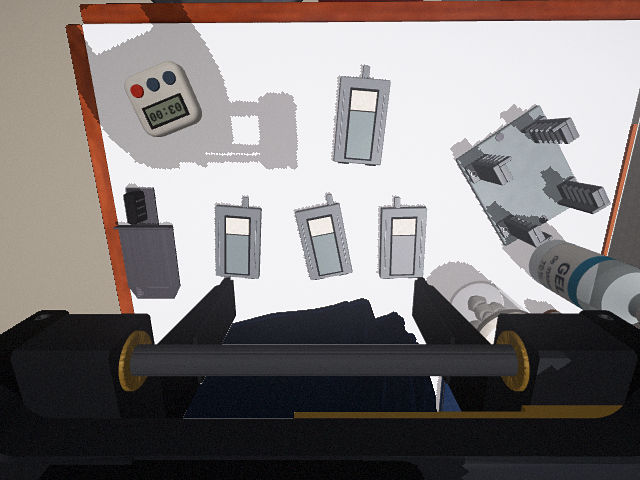

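```bash
cat >> h.py <<'E'
def measure(im,c,z=8.5,thr=185,roi=None,show=None):
    g=cv2.cvtColor(im,cv2.COLOR_BGR2GRAY); m=(g<thr).astype(np.uint8)
    if roi is not None: k=np.zeros_like(m); x0,y0,x1,y1=roi; k[y0:y1,x0:x1]=1; m*=k
    cs,_=cv2.findContours(m,cv2.RETR_EXTERNAL,cv2.CHAIN_APPROX_NONE); res=[]
    for q in cs:
        if len(q)<60: continue
        W=np.array([onz(c,p[0],z)[:2] for p in q],np.float32)
        A=cv2.contourArea(W)
        if not 3800<A<5800: continue
        f=np.zeros_like(m); cv2.drawContours(f,[q],-1,1,-1)
        sc=np.sqrt(cv2.contourArea(q)/A) # px/mm
        k=int(round(13*sc))|1
        b=cv2.morphologyEx(f,cv2.MORPH_OPEN,cv2.getStructuringElement(cv2.MORPH_ELLIPSE,(k,k)))
        bc=max(cv2.findContours(b,cv2.RETR_EXTERNAL,cv2.CHAIN_APPROX_NONE)[0],key=len)
        B=np.array([onz(c,p[0],z)[:2] for p in bc],np.float32)
        (x,y),(w,h),a=cv2.minAreaRect(B); 
        if w<h: ax=a+90; 
        else: ax=a; w,h=h,w
        # tab: residual blob
        r=cv2.subtract(f,b); n,lab,st,ce=cv2.connectedComponentsWithStats(r)
        P=[onz(c,ce[i],4.25)[:2] for i in range(1,n)]; X=np.array([np.cos(np.radians(ax)),np.sin(np.radians(ax))])
        cand=[(st[i+1,4],p) for i,p in enumerate(P) if abs((p-[x,y])@X)>44]
        if not cand: res.append((x,y,ax,w,h,None,A)); continue
        t=max(cand,key=lambda v:v[0])[1]-np.array([x,y])
        if t@X>0: ax+=180; X=-X
        ax=(ax+180)%360-180
        Y=np.array([-X[1],X[0]])
        res.append((round(x,1),round(y,1),round(ax,2),round(w,1),round(h,1),(round(t@X,1),round(t@Y,1)),round(A)))
    return res
E
python3 - <<'E'
from h import *
im=cv2.imread('pics/w1.png'); c=bot.get_calibration('wrist')
for thr in (150,170,190):
  print(thr)
  for r in measure(im,c,thr=thr,roi=(190,40,440,290)): print(r)
g=cv2.cvtColor(im,cv2.COLOR_BGR2GRAY);print(g[120,210],g[100,300],g[230,215:225])
E
```

```text
150
(478.2, -266.3, -50.21, 52.9, 106.3, (np.float64(-57.1), np.float64(7.1)), 4815)
170
(478.3, -266.2, -49.9, 53.2, 106.2, (np.float64(-57.2), np.float64(7.2)), 4882)
(544.9, -189.0, -33.5, 52.5, 89.6, (np.float64(-48.9), np.float64(16.3)), 4499)
(478.6, -65.7, -49.84, 52.6, 89.8, (np.float64(-50.2), np.float64(0.1)), 4350)
190
(621.7, -125.0, -38.97, 72.1, 110.5, (np.float64(-59.3), np.float64(-10.7)), 5406)
(478.0, -265.8, -50.52, 53.2, 107.5, (np.float64(-57.9), np.float64(6.2)), 4987)
(544.2, -188.5, -34.09, 53.4, 91.0, (np.float64(-50.2), np.float64(15.5)), 4675)
(477.5, -66.0, -49.78, 54.9, 90.6, (np.float64(-50.3), np.float64(0.3)), 4721)
173 243 [148 141 145 119 151 142 146 141 148  88]
```

```bash
python3 - <<'E'
from h import *
im=cv2.imread('pics/w1.png')
cv2.imwrite('pics/w1z.png',cv2.resize(im[180:300,190:440],None,fx=3.2,fy=3.2,interpolation=cv2.INTER_CUBIC))
plan([544.6,-188.8,100],56)
E
```

```text
t 2.2 p [ 520.6 -163.   230.5] yaw 44.59 tilt [ 0.02 -0.02] F [-0.6 -0.4  0.2] w 94.9
0 [-0.0003, 0.0435, -0.0117] [0.01, -3.8, -0.0]
1 [-0.0011, 0.0435, -0.0117] [0.01, -3.8, -0.0]
2 [-0.0019, 0.0435, -0.0116] [0.01, -3.8, -0.0]
```

View pics/w1z.png

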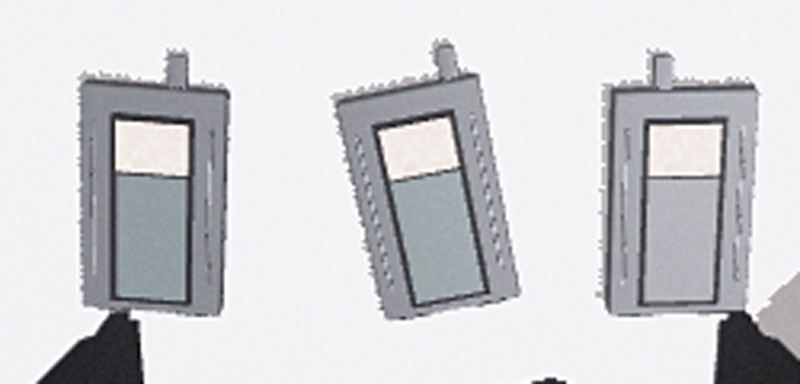

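Request:
{"name": "arm_command", "arguments": {"targets": [[[1,-0.0003,0.0435,-0.0117,0,-3.8,0],[1,-0.0011,0.0435,-0.0117,0,-3.8,0],[1,-0.0019,0.0435,-0.0116,0,-3.8,0],[1,0,0,0,0,0,0],[1,0,0,0,0,0,0]]]}}

```text
clock: 2.7
ee_pos: [544.7, -188.6, 100.4]
orientation: [[0.561, -0.001, -0.828], [0.828, 0.0, 0.561], [-0.0, -1.0, 0.001]]
contact_force: [-0.3, -0.6, 0.2]
gripper_width: 95.0
```

```bash
python3 - <<'E'
from h import *
state(); c,im=snap('wrist','w2')
for thr in (150,170): print(measure(im,c,thr=thr))
E
```

```text
t 2.7 p [ 544.7 -188.6  100.4] yaw 55.89 tilt [-0.03  0.01] F [-0.3 -0.6  0.2] w 95.0
[(473.0, -259.6, -49.96, 53.7, 88.7, (np.float64(-48.9), np.float64(7.0)), 4641), (478.8, -66.0, -49.82, 52.9, 88.9, (np.float64(-47.4), np.float64(1.1)), 4515)]
[]
```

View pics/w2.png

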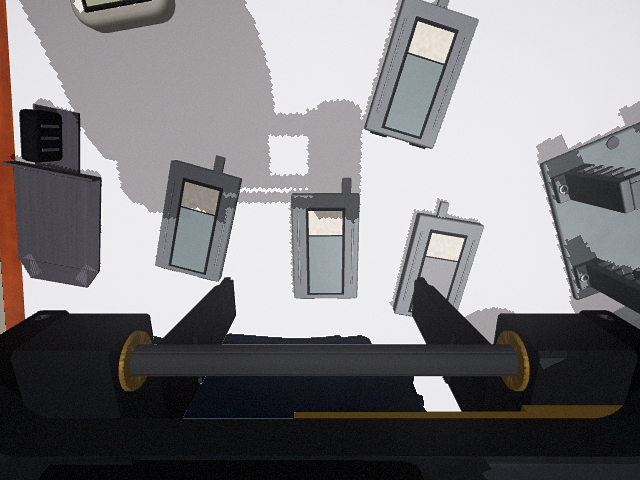

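```bash
python3 - <<'E'
from h import *
c=bot.get_calibration('wrist')
P=[onz(c,uv,8.5)[:2] for uv in [(292,193),(359,193),(357,298),(294,298)]]
P=np.array(P); print(P.round(1)); print(P.mean(0), [np.linalg.norm(P[i]-P[(i+1)%4]).round(1) for i in range(4)])
d=(P[1]-P[0])+(P[2]-P[3]); print(np.degrees(np.arctan2(d[1],d[0])))
d=(P[3]-P[0])+(P[2]-P[1]); print(np.degrees(np.arctan2(d[1],d[0])))
im=cv2.imread('pics/w2.png'); cv2.imwrite('pics/w2z.png',cv2.resize(im[165:310,270:380],None,fx=4,fy=4,interpolation=cv2.INTER_CUBIC))
E
```

```text
[[ 496.5 -185.3]
 [ 525.  -143.2]
 [ 597.9 -191.4]
 [ 568.6 -234.8]]
[ 547.00534747 -188.67071236] [np.float64(50.8), np.float64(87.4), np.float64(52.3), np.float64(87.4)]
55.94926037964076
-33.95605545888114
```

View pics/w2z.png

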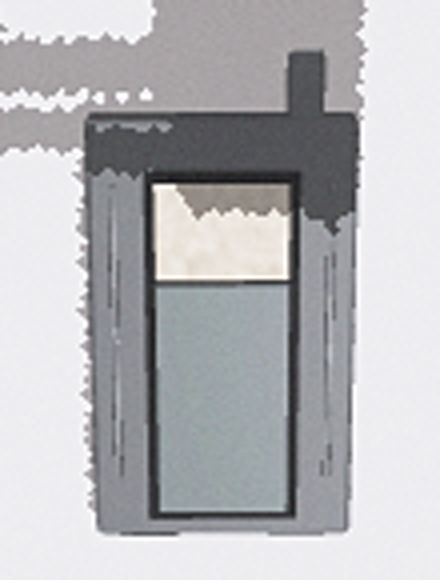

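```bash
python3 - <<'E'
from h import *
plan([546.6,-188.7,3],56,n=3)
E
```

```text
t 2.8 p [ 545.3 -188.5  101.5] yaw 55.93 tilt [ 0.09 -0.05] F [-0.1 -0.1  0.3] w 94.8
0 [0.0002, 0.0328, -0.0003] [0.03, -0.02, 0.0]
1 [0.0002, 0.0328, -0.0004] [0.03, -0.02, 0.0]
2 [0.0002, 0.0328, -0.0004] [0.03, -0.02, 0.0]
```

Request:
{"name": "arm_command", "arguments": {"targets": [[[0.5,0,0.032,-0.0005,0,0,0],[0.5,0,0.032,-0.0005,0,0,0],[0.5,0,0.022,-0.0005,0,0,0],[0.5,0,0.01,0,0,0,0],[0.5,0,0,0,0,0,0]]]}}

```text
clock: 3.25
ee_pos: [546.7, -188.9, 4.6]
orientation: [[0.559, 0.001, -0.829], [0.829, -0.0, 0.559], [0.0, -1.0, -0.001]]
contact_force: [-0.1, 0.6, -0.3]
gripper_width: 71.6
```

```bash
python3 - <<'E'
from h import *
state(); c,im=snap('wrist','w3'); state(); 
E
```

```text
t 3.2 p [ 546.7 -188.9    4.6] yaw 56.05 tilt [ 0.05 -0.03] F [-0.1  0.6 -0.3] w 71.6
t 3.3 p [ 547.  -189.     5.2] yaw 56.06 tilt [ 0.1  -0.05] F [ 0.  -0.   0.1] w 71.4
```

View pics/w3.png

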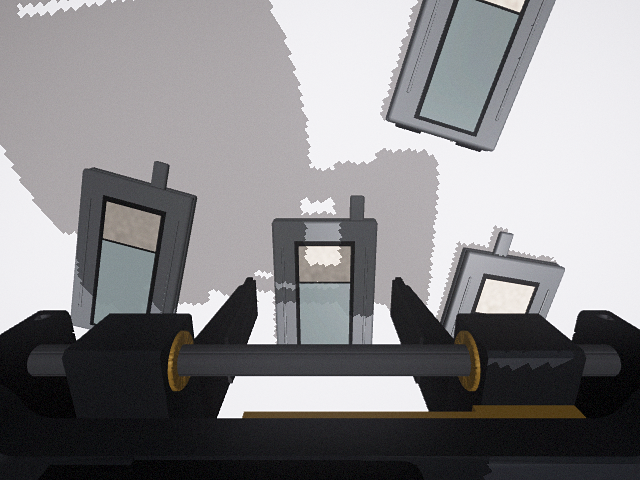

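Request:
{"name": "arm_command", "arguments": {"targets": [[[0.5,0,0.002,0,0,0,0],[-0.2,0,0,0,0,0,0],[-0.2,0,0,0,0,0,0],[-0.2,0,0,0,0,0,0],[-0.2,0,0,0,0,0,0]]]}}

```text
clock: 3.8
ee_pos: [546.5, -188.8, 1.9]
orientation: [[0.558, 0.0, -0.83], [0.83, -0.0, 0.558], [0.0, -1.0, -0.001]]
contact_force: [-0.2, 1.2, 4.9]
gripper_width: 51.7
```

```bash
python3 - <<'E'
from h import *
s=state(); c,im=snap('wrist','w4'); state(); 
for v in ((300,218),(350,218)):print(s['orientation'].T@(onz(c,v,8.5)-s['ee_pos']))
E
```

```text
t 3.8 p [ 546.5 -188.8    1.9] yaw 56.09 tilt [ 0.03 -0.02] F [-0.2  1.2  4.9] w 51.7
t 3.9 p [ 546.6 -188.8    1.9] yaw 56.09 tilt [ 0.03 -0.02] F [-0.3  1.4  5.1] w 51.3
[-12.09270061  -6.58667604  45.55186639]
[12.04770593 -6.58563188 45.56140271]
```

View pics/w4.png

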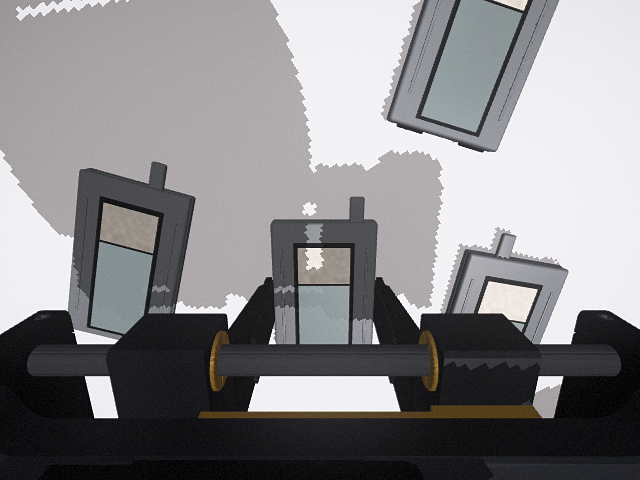

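```bash
python3 - <<'E'
from h import *
s=state();im=cv2.imread('pics/w4.png'); g=cv2.cvtColor(im,cv2.COLOR_BGR2GRAY); print(g[210:230,290],g[210:230,335]); print(g[235,265:280],g[235,370:384])
c=bot.get_calibration('wrist')
for v in ((324,219.5),(324,221)):print(s['orientation'].T@(onz(c,v,8.5)-s['ee_pos']))
E
```

```text
t 3.9 p [ 546.6 -188.8    1.9] yaw 56.09 tilt [ 0.03 -0.02] F [-0.3  1.4  5.1] w 51.3
[171 173 174 172 170 175 177 171 181 111  59  83  74  76  83  86  82  80
  82  84] [170 173 170 173 172 175 171 169 178 110  60  72  75  75  82  82  82  84
  81  82]
[172 168 172 172 173 146  70  74  79  83  82  81  78  89  79] [ 81  80  79  83  82  76  68 174 174 175 172 175 172 174]
[-0.49419475 -6.59802901 44.84143449]
[-0.49360956 -6.59758209 44.09768232]
```

```bash
python3 - <<'E'
from h import *
plan([546.6,-188.8,110],56); plan([645,10,110],82)
E
```

```text
t 3.9 p [ 546.6 -188.8    1.9] yaw 56.09 tilt [ 0.03 -0.02] F [-0.3  1.4  5.1] w 51.3
0 [0.0, -0.036, -0.0] [0.01, 0.03, 0.0]
1 [0.0, -0.036, -0.0] [0.01, 0.03, 0.0]
2 [0.0, -0.036, -0.0] [0.01, 0.03, 0.0]
t 3.9 p [ 546.6 -188.8    1.9] yaw 56.09 tilt [ 0.03 -0.02] F [-0.3  1.4  5.1] w 51.3
0 [0.0367, -0.018, 0.0049] [0.01, -4.32, -0.0]
1 [0.0369, -0.018, 0.0021] [0.01, -4.32, -0.0]
2 [0.037, -0.018, -0.0007] [0.01, -4.32, -0.0]
3 [0.0368, -0.018, -0.0035] [0.01, -4.32, -0.0]
4 [0.0365, -0.018, -0.0062] [0.01, -4.32, -0.0]
5 [0.0359, -0.018, -0.009] [0.01, -4.32, -0.0]
```

Request:
{"name": "arm_command", "arguments": {"targets": [[[-0.2,0,-0.02,0,0,0,0],[-0.2,0,-0.036,0,0,0,0],[-0.2,0,-0.036,0,0,0,0],[-0.2,0,-0.036,0,0,0,0],[-0.2,0,0,0,0,0,0]]]}}

```text
clock: 4.35
ee_pos: [548.0, -189.5, 133.8]
orientation: [[0.558, 0.006, -0.83], [0.83, -0.003, 0.558], [0.001, -1.0, -0.007]]
contact_force: [0.8, -0.0, -0.8]
gripper_width: 51.3
```

```bash
python3 - <<'E'
from h import *
plan([630,-85,130],82,n=5)
E
```

```text
t 4.3 p [ 548.  -189.5  133.8] yaw 56.10 tilt [ 0.36 -0.18] F [ 0.8 -0.  -0.8] w 51.3
0 [0.0265, 0.0008, -0.0019] [0.08, -5.18, -0.01]
1 [0.0262, 0.0008, -0.0043] [0.08, -5.18, -0.01]
2 [0.0257, 0.0008, -0.0067] [0.08, -5.18, -0.01]
3 [0.025, 0.0008, -0.009] [0.08, -5.18, -0.01]
4 [0.0241, 0.0008, -0.0112] [0.08, -5.18, -0.01]
```

Request:
{"name": "arm_command", "arguments": {"targets": [[[-0.2,0.0265,0,-0.002,0,-5.2,0],[-0.2,0.0262,0,-0.0043,0,-5.2,0],[-0.2,0.0257,0,-0.0067,0,-5.2,0],[-0.2,0.025,0,-0.009,0,-5.2,0],[-0.2,0.0241,0,-0.0112,0,-5.2,0]]]}}

```text
clock: 4.85
ee_pos: [628.5, -83.3, 128.3]
orientation: [[0.134, -0.001, -0.991], [0.991, 0.0, 0.134], [0.0, -1.0, 0.001]]
contact_force: [-0.2, -0.1, -1.0]
gripper_width: 51.6
```

Request:
{"name": "arm_command", "arguments": {"targets": [[[-0.2,0,0,0,0,0,0],[-0.2,0,0,0,0,0,0],[-0.2,0,0,0,0,0,0],[-0.2,0,0,0,0,0,0],[-0.2,0,0,0,0,0,0]]]}}

```text
clock: 5.35
ee_pos: [628.0, -84.9, 129.5]
orientation: [[0.139, -0.0, -0.99], [0.99, -0.0, 0.139], [-0.0, -1.0, 0.0]]
contact_force: [0.0, -0.1, -0.3]
gripper_width: 51.5
```

```bash
python3 - <<'E'
from h import *
state(); c,im=snap('wrist','w5'); state(); np.save('w5c.npy',c,allow_pickle=True)
E
```

```text
t 5.3 p [628.  -84.9 129.5] yaw 82.02 tilt [-0.   -0.01] F [ 0.  -0.1 -0.3] w 51.5
t 5.4 p [628.1 -84.8 129.6] yaw 82.03 tilt [ 0.   -0.01] F [ 0.9  0.8 -0.9] w 51.7
```

View pics/w5.png

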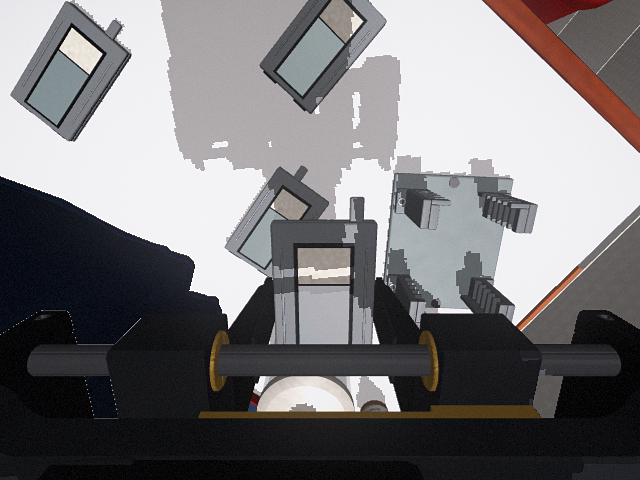

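```bash
python3 - <<'E'
import cv2
im=cv2.imread('pics/w5.png'); cv2.imwrite('pics/w5z.png',cv2.resize(im[150:320,380:550],None,fx=3.5,fy=3.5,interpolation=cv2.INTER_CUBIC))
E
```

```text
(no output)
```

View pics/w5z.png

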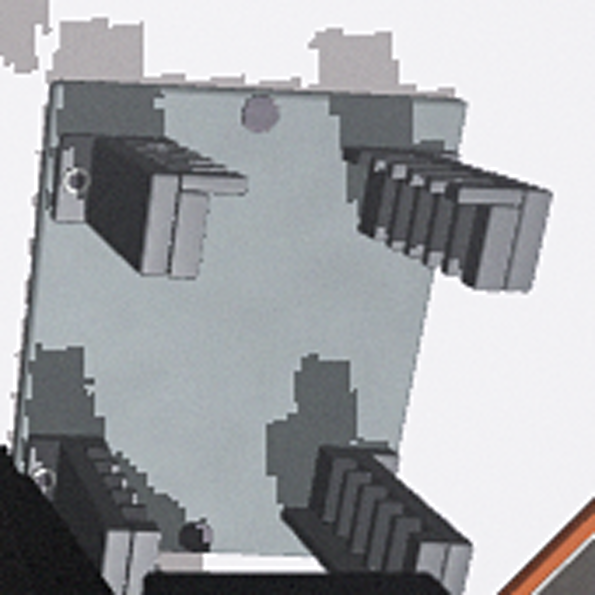

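```bash
cat > fitc.py <<'E'
from h import *
def fit(c,pts,off,s):
    L=[];W=[]
    for (u,v),(x,y,z) in pts:
        W.append(onz(c,(u/s+off[0],v/s+off[1]),z)[:2]);L.append((x,y))
    L=np.array(L,float);W=np.array(W)
    l0=L.mean(0);w0=W.mean(0);H=(L-l0).T@(W-w0);U,S,V=np.linalg.svd(H);R=V.T@U.T
    if np.linalg.det(R)<0: V[1]*=-1;R=V.T@U.T
    t=w0-R@l0; print('origin',t.round(2),'yaw',np.degrees(np.arctan2(R[1,0],R[0,0])).round(2)); print('res',((W-t)@R-L).round(1).tolist()); return t,R
if __name__=='__main__':
    c=np.load('w5c.npy',allow_pickle=True).item()
    pts=[((52,82),(-61,-50,6)),((466,100),(-61,50,6)),((152,173),(-49,-40,61)),((142,273),(-28,-40,61)),((552,192),(-49,40,61)),((528,291),(-28,40,61)),((470,545),(28,40,61)),((107,530),(28,-40,61))]
    fit(c,pts,(380,150),3.5); fit(c,pts[:2],(380,150),3.5); fit(c,pts[2:],(380,150),3.5)
E
python3 fitc.py
```

```text
origin [651.64  19.23] yaw -10.5
res [[0.0, -0.0], [-0.1, -0.9], [-0.1, 0.3], [-0.7, 0.9], [0.1, 0.1], [-0.5, -0.3], [0.7, -0.5], [0.6, 0.4]]
origin [651.53  18.91] yaw -10.41
res [[0.0, 0.4], [0.0, -0.4]]
origin [651.67  19.32] yaw -10.67
res [[-0.0, 0.1], [-0.6, 0.7], [0.0, -0.2], [-0.6, -0.5], [0.5, -0.6], [0.7, 0.4]]
```

```bash
python3 - <<'E'
from h import *
plan([652,19.8,100],79.5,n=4)
E
```

```text
t 5.4 p [628.1 -84.8 129.6] yaw 82.03 tilt [ 0.   -0.01] F [ 0.9  0.8 -0.9] w 51.7
0 [0.0267, 0.0074, -0.0023] [0.0, 0.63, -0.0]
1 [0.0268, 0.0074, -0.002] [0.0, 0.63, -0.0]
2 [0.0268, 0.0074, -0.0017] [0.0, 0.63, -0.0]
3 [0.0268, 0.0074, -0.0014] [0.0, 0.63, -0.0]
```

Request:
{"name": "arm_command", "arguments": {"targets": [[[-0.2,0.0267,0.0074,-0.0023,0,0.63,0],[-0.2,0.0268,0.0074,-0.002,0,0.63,0],[-0.2,0.0268,0.0074,-0.0017,0,0.63,0],[-0.2,0.0268,0.0074,-0.0014,0,0.63,0],[-0.2,0,0.015,0,0,0,0]]]}}

```text
clock: 5.9
ee_pos: [653.0, 22.8, 85.3]
orientation: [[0.179, 0.002, -0.984], [0.984, 0.0, 0.179], [0.0, -1.0, -0.002]]
contact_force: [-0.7, -0.1, -0.7]
gripper_width: 51.5
```

Request:
{"name": "arm_command", "arguments": {"targets": [[[-0.2,0,0.012,0,0,0,0],[-0.2,0,0,0,0,0,0],[-0.2,0,0,0,0,0,0],[-0.2,0,0,0,0,0,0],[-0.2,0,0,0,0,0,0]]]}}

```text
clock: 6.4
ee_pos: [652.4, 19.9, 73.5]
orientation: [[0.182, 0.001, -0.983], [0.983, -0.0, 0.182], [0.0, -1.0, -0.001]]
contact_force: [0.2, -0.4, -0.8]
gripper_width: 51.7
```

```bash
python3 - <<'E'
from h import *
state(); c,im=snap('wrist','w6'); state(); np.save('w6c.npy',c,allow_pickle=True); snap('scene','s6')
state()
E
```

```text
t 6.4 p [652.4  19.9  73.5] yaw 79.53 tilt [ 0.06 -0.01] F [ 0.2 -0.4 -0.8] w 51.7
t 6.5 p [652.4  20.   73.5] yaw 79.55 tilt [ 0.05 -0.01] F [ 0.5  0.3 -0.9] w 51.1
t 6.5 p [652.3  20.2  73.4] yaw 79.55 tilt [ 0.04 -0.01] F [ 0.4  0.1 -0.9] w 51.6
```

View pics/w6.png

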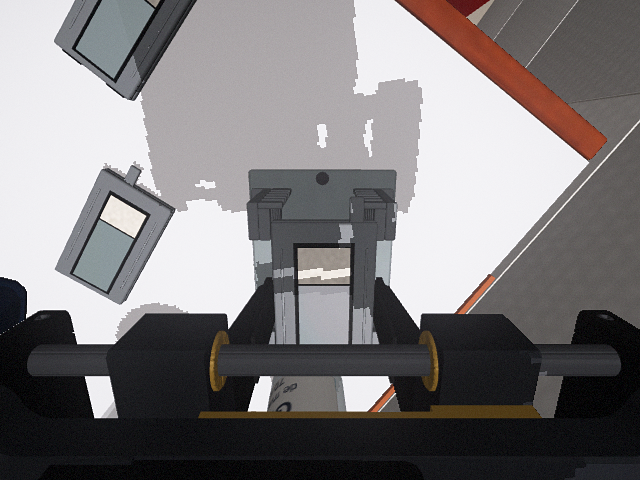

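View pics/s6.png

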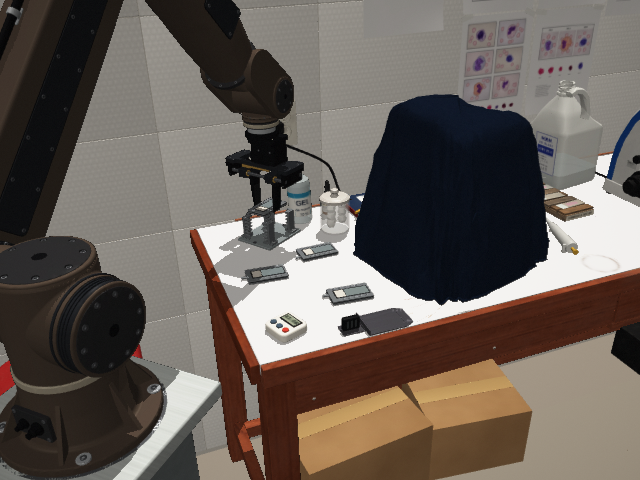

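```bash
python3 - <<'E'
import cv2
im=cv2.imread('pics/w6.png'); cv2.imwrite('pics/w6z.png',cv2.convertScaleAbs(cv2.resize(im[160:300,235:410],None,fx=4.2,fy=4.2,interpolation=cv2.INTER_CUBIC),alpha=1.5,beta=20))
E
```

```text
(no output)
```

View pics/w6z.png

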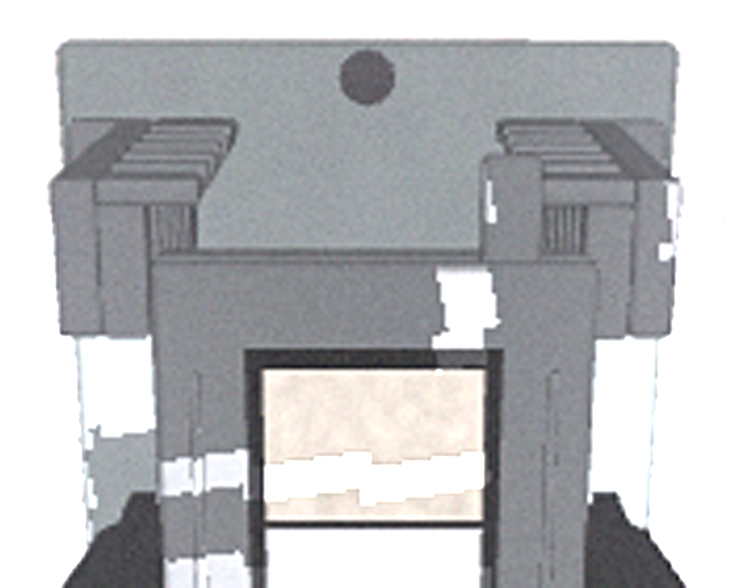

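```bash
python3 - <<'E'
from h import *
c=np.load('w6c.npy',allow_pickle=True).item(); s=state()
T=lambda u,v,z:(s['orientation'].T@(onz(c,(u,v),z)-s['ee_pos'])).round(2)
f=lambda a,b:(235+a/4.2,160+b/4.2)
print('post front outer L',T(*f(50,183),61),'R',T(*f(676,182),61),'outer back L',T(*f(62,335),61),'R',T(*f(670,335),61))
print('bar rear',T(*f(150,203),61),T(*f(580,203),61)); print('base front',T(*f(367,42),6),'corners',T(*f(58,42),6),T(*f(678,42),6))
print('case end low',T(*f(370,250),71.5),'top',T(*f(370,262),80))
E
```

```text
t 6.5 p [652.3  20.2  73.4] yaw 79.55 tilt [ 0.04 -0.01] F [ 0.4  0.1 -0.9] w 51.6
post front outer L [-41.22  12.36  49.15] R [38.09 12.36 49.29] outer back L [-40.92  12.38  29.07] R [38.52 12.38 29.09]
bar rear [-28.66  12.37  46.58] [26.04 12.37 46.59]
base front [-1.24 67.35 61.8 ] corners [-50.69  67.35  61.8 ] [48.53 67.35 61.81]
case end low [-0.66  1.87 42.89] top [-0.65 -6.63 43.44]
```

Request:
{"name": "arm_command", "arguments": {"targets": [[[-0.2,-0.0006,0,0.0006,0,0,0],[-0.2,0,0.006,0,0,0,0],[-0.2,0,0.006,0,0,0,0],[-0.2,0,0.006,0,0,0,0],[-0.2,0,0.006,0,0,0,0]]]}}

```text
clock: 7.0
ee_pos: [651.3, 20.0, 48.1]
orientation: [[0.181, -0.001, -0.983], [0.983, -0.0, 0.181], [-0.0, -1.0, 0.0]]
contact_force: [-0.2, -0.3, -0.3]
gripper_width: 51.5
```

Request:
{"name": "arm_command", "arguments": {"targets": [[[-0.2,0,0.008,0,0,0,0],[-0.2,0,0.008,0,0,0,0],[-0.2,0,0.008,0,0,0,0],[-0.2,0,0.008,0,0,0,0],[-0.2,0,0.006,0,0,0,0]]]}}

```text
clock: 7.5
ee_pos: [651.3, 20.0, 10.0]
orientation: [[0.181, -0.0, -0.983], [0.983, -0.0, 0.181], [-0.0, -1.0, 0.0]]
contact_force: [-0.0, 0.7, -0.0]
gripper_width: 51.9
```

```bash
python3 - <<'E'
from h import *
state(); c,im=snap('wrist','w7');state()
E
```

```text
t 7.5 p [651.3  20.   10. ] yaw 79.57 tilt [-0.03 -0.  ] F [-0.   0.7 -0. ] w 51.9
t 7.5 p [650.9  20.    9.3] yaw 79.57 tilt [-0.09  0.  ] F [-1.7  0.2 -1. ] w 51.2
```

View pics/w7.png

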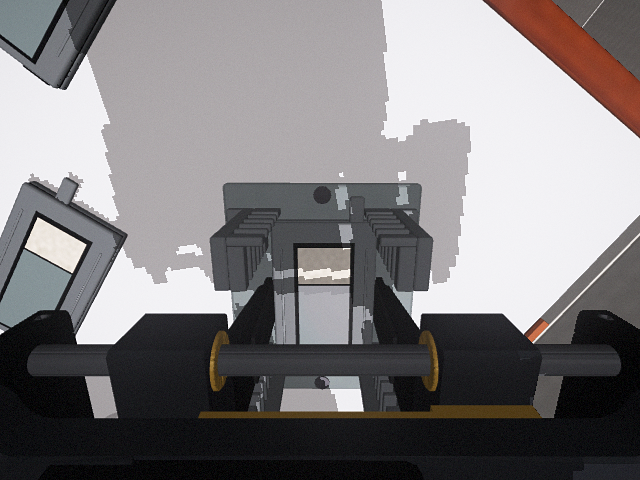

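Request:
{"name": "arm_command", "arguments": {"targets": [[[-0.2,0,0.0015,0,0,0,0],[-0.2,0,0,0,0,0,0],[0.4,0,0,0,0,0,0],[0.4,0,0,0,0,0,0],[0.4,0,0,0,0,0,0]]]}}

```text
clock: 8.05
ee_pos: [651.6, 19.9, 9.7]
orientation: [[0.181, 0.001, -0.983], [0.983, -0.0, 0.181], [-0.0, -1.0, -0.001]]
contact_force: [-0.0, 0.2, 0.2]
gripper_width: 65.7
```

Request:
{"name": "arm_command", "arguments": {"targets": [[[0.4,0,-0.012,0,0,0,0],[0.4,0,-0.012,0,0,0,0],[-1,0,0,0,0,0,0],[-1,0,0,0,0,0,0],[-1,0,0,0,0,0,0]]]}}

```text
clock: 8.55
ee_pos: [651.3, 20.0, 33.4]
orientation: [[0.181, -0.0, -0.984], [0.984, -0.0, 0.181], [-0.0, -1.0, 0.0]]
contact_force: [0.3, -0.8, 0.2]
gripper_width: 48.0
```

Request:
{"name": "arm_command", "arguments": {"targets": [[[-1,0,0,0,0,0,0],[-1,0,0,0,0,0,0],[-1,0,0.006,0,0,0,0],[-1,0,0.004,0,0,0,0],[-1,0,0,0,0,0,0]]]}}

```text
clock: 9.05
ee_pos: [651.0, 20.0, 22.4]
orientation: [[0.181, -0.001, -0.983], [0.983, 0.0, 0.181], [-0.0, -1.0, 0.001]]
contact_force: [-0.4, 0.2, 0.2]
gripper_width: 8.1
```

```bash
python3 - <<'E'
from h import *
state(); c,im=snap('wrist','w8');state()
E
```

```text
t 9.1 p [651.   20.   22.4] yaw 79.57 tilt [-0.08  0.  ] F [-0.4  0.2  0.2] w 8.1
t 9.1 p [651.2  20.   22.8] yaw 79.57 tilt [-0.05  0.  ] F [0.3 0.5 0.3] w 4.3
```

View pics/w8.png

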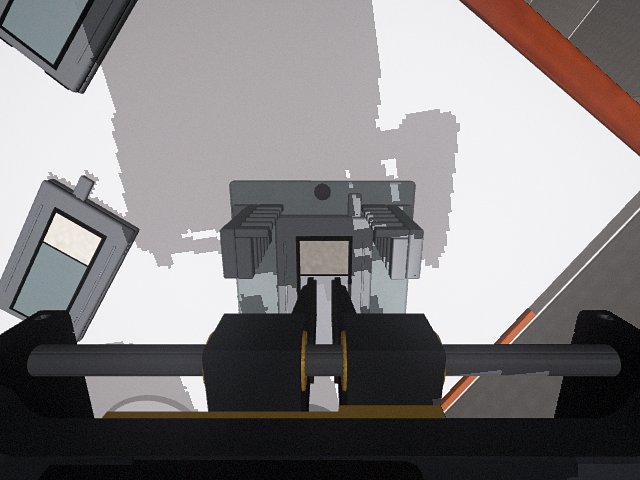

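Request:
{"name": "arm_command", "arguments": {"targets": [[[-1,0,0.004,0,0,0,0],[-1,0,0.003,0,0,0,0],[-1,0,0.001,0,0,0,0],[-1,0,0,0,0,0,0],[-1,0,0,0,0,0,0]]]}}

```text
clock: 9.6
ee_pos: [651.5, 19.9, 15.5]
orientation: [[0.181, 0.0, -0.983], [0.983, -0.0, 0.181], [-0.0, -1.0, -0.0]]
contact_force: [0.7, -0.1, 0.2]
gripper_width: 0.4
```

Request:
{"name": "arm_command", "arguments": {"targets": [[[-1,0,0.0005,0,0,0,0],[-1,0,0,0,0,0,0],[-1,0,0,0,0,0,0],[-1,0,0,0,0,0,0],[-1,0,0,0,0,0,0]]]}}

```text
clock: 10.1
ee_pos: [651.5, 19.9, 15.0]
orientation: [[0.181, 0.0, -0.983], [0.983, -0.0, 0.181], [-0.0, -1.0, -0.0]]
contact_force: [0.6, -0.2, -0.4]
gripper_width: 0.3
```

Request:
{"name": "arm_command", "arguments": {"targets": [[[-1,0,0.0005,0,0,0,0],[-1,0,0,0,0,0,0],[-1,0,0.0004,0,0,0,0],[-1,0,0,0,0,0,0],[-1,0,0,0,0,0,0]]]}}

```text
clock: 10.6
ee_pos: [651.5, 19.9, 14.9]
orientation: [[0.181, 0.0, -0.983], [0.983, -0.0, 0.181], [-0.0, -1.0, -0.001]]
contact_force: [-2.8, -0.9, 9.0]
gripper_width: 0.5
```

Request:
{"name": "arm_command", "arguments": {"targets": [[[-1,0,-0.01,0,0,0,0],[-1,0,-0.03,0,0,0,0],[-1,0,-0.035,0,0,0,0],[0.5,0,-0.035,0,0,0,0],[0.5,0,0,0,0,0,0]]]}}

```text
clock: 11.1
ee_pos: [653.5, 19.9, 129.3]
orientation: [[0.181, 0.008, -0.983], [0.984, -0.001, 0.181], [0.001, -1.0, -0.008]]
contact_force: [0.5, 0.9, -0.3]
gripper_width: 11.2
```

```bash
python3 - <<'E'
from h import *
plan([474,-260,110],40)
E
```

```text
t 11.1 p [653.5  19.9 129.3] yaw 79.58 tilt [ 0.45 -0.04] F [ 0.5  0.9 -0.3] w 11.2
0 [-0.044, 0.0026, 0.018] [0.06, 5.65, 0.03]
1 [-0.0455, 0.0026, 0.0136] [0.06, 5.65, 0.03]
2 [-0.0466, 0.0027, 0.009] [0.06, 5.65, 0.03]
3 [-0.0473, 0.0027, 0.0044] [0.06, 5.65, 0.03]
4 [-0.0475, 0.0027, -0.0003] [0.06, 5.65, 0.03]
5 [-0.0472, 0.0027, -0.005] [0.06, 5.65, 0.03]
6 [-0.0465, 0.0027, -0.0096] [0.06, 5.65, 0.03]
```

Request:
{"name": "arm_command", "arguments": {"targets": [[[0.5,-0.044,0.0026,0.018,0,5.65,0],[0.5,-0.0455,0.0026,0.0136,0,5.65,0],[0.5,-0.0466,0.0026,0.009,0,5.65,0],[0.5,-0.0473,0.0026,0.0044,0,5.65,0],[0.5,-0.0475,0.0026,-0.0003,0,5.65,0]]]}}

```text
clock: 11.6
ee_pos: [521.9, -181.2, 110.8]
orientation: [[0.628, -0.0, -0.778], [0.778, -0.0, 0.628], [-0.0, -1.0, -0.0]]
contact_force: [1.0, 0.1, -0.9]
gripper_width: 51.1
```

Request:
{"name": "arm_command", "arguments": {"targets": [[[0.5,-0.0472,0.0026,-0.005,0,5.65,0],[0.5,-0.0465,0.0026,-0.0096,0,5.65,0],[0.5,0,0,0,0,0,0],[0.5,0,0,0,0,0,0],[0.5,0,0,0,0,0,0]]]}}

```text
clock: 12.1
ee_pos: [472.4, -259.2, 105.8]
orientation: [[0.765, 0.0, -0.644], [0.644, 0.0, 0.765], [0.0, -1.0, -0.0]]
contact_force: [0.1, -0.2, 0.7]
gripper_width: 71.3
```

```bash
python3 - <<'E'
from h import *
state(); c,im=snap('wrist','w9');state(); np.save('wc.npy',c,allow_pickle=True)
E
```

```text
t 12.1 p [ 472.4 -259.2  105.8] yaw 40.09 tilt [0. 0.] F [ 0.1 -0.2  0.7] w 71.3
t 12.2 p [ 472.5 -259.   105.8] yaw 40.14 tilt [ 0. -0.] F [ 0.5 -0.2 -0.2] w 71.1
```

View pics/w9.png

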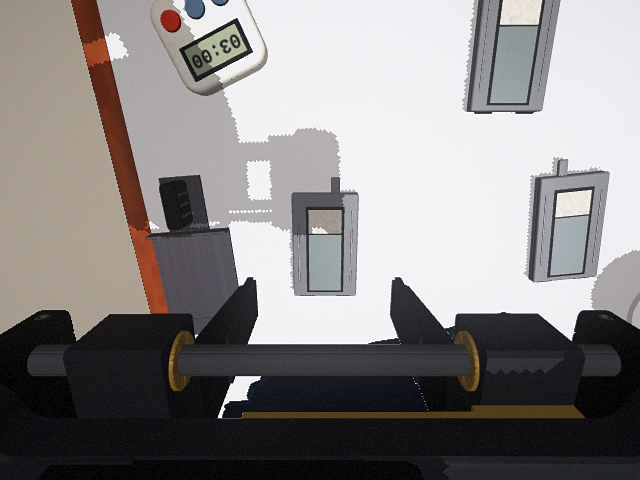

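```bash
cat >> h.py <<'E'
def quad(c,P,z=8.5):
    s=state(); P=np.array([onz(c,uv,z)[:2] for uv in P]); m=P.mean(0)
    d=(P[1]-P[0])+(P[2]-P[3]);e=(P[3]-P[0])+(P[2]-P[1])
    t=s['orientation'].T@(np.append(m,0)-s['ee_pos'])
    print('ctr',m.round(1),'sides',[np.linalg.norm(P[i]-P[(i+1)%4]).round(1) for i in range(4)],'yawY',np.degrees(np.arctan2(d[1],d[0])).round(2),'yawX',np.degrees(np.arctan2(e[1],e[0])).round(2),'tool x,z',t[[0,2]].round(2))
E
python3 - <<'E'
from h import *
im=cv2.imread('pics/w9.png'); cv2.imwrite('pics/w9z.png',cv2.resize(im[165:310,270:380],None,fx=4,fy=4,interpolation=cv2.INTER_CUBIC))
quad(np.load('wc.npy',allow_pickle=True).item(),[(292,192.5),(358.5,192.5),(355.5,295.5),(295,295.5)])
E
```

```text
t 12.2 p [ 472.5 -259.   105.8] yaw 40.14 tilt [ 0. -0.] F [ 0.5 -0.2 -0.2] w 71.1
ctr [ 473.6 -260.2] sides [np.float64(51.2), np.float64(86.8), np.float64(50.9), np.float64(86.8)] yawY 40.12 yawX -49.8 tool x,z [ 0.06 -1.66]
```

View pics/w9z.png

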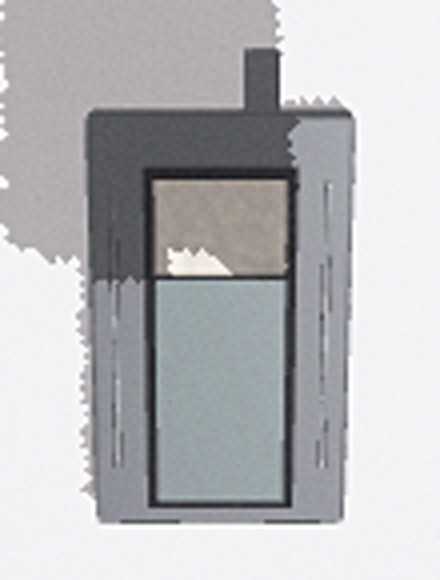

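Request:
{"name": "arm_command", "arguments": {"targets": [[[0.5,0,0.03,-0.0018,0,0,0],[0.5,0,0.035,0,0,0,0],[0.5,0,0.028,0,0,0,0],[0.5,0,0.01,0,0,0,0],[0.5,0,0,0,0,0,0]]]}}

```text
clock: 12.65
ee_pos: [473.5, -260.2, 2.1]
orientation: [[0.765, -0.001, -0.645], [0.645, 0.001, 0.765], [-0.0, -1.0, 0.002]]
contact_force: [-1.0, 0.3, -0.0]
gripper_width: 71.2
```

Request:
{"name": "arm_command", "arguments": {"targets": [[[-0.2,0,0,0,0,0,0],[-0.2,0,0,0,0,0,0],[-0.2,0,0,0,0,0,0],[-0.2,0,0,0,0,0,0],[-0.2,0,0,0,0,0,0]]]}}

```text
clock: 13.15
ee_pos: [473.6, -261.3, 3.6]
orientation: [[0.766, 0.001, -0.643], [0.643, -0.001, 0.766], [0.0, -1.0, -0.001]]
contact_force: [0.7, 3.5, 6.8]
gripper_width: 51.7
```

```bash
python3 - <<'E'
from h import *
state(); c,im=snap('wrist','w10'); s=state()
g=cv2.cvtColor(im,cv2.COLOR_BGR2GRAY); print(g[210:230,290]); print(g[240,262:282],g[240,368:388])
E
```

```text
t 13.2 p [ 473.6 -261.3    3.6] yaw 40.02 tilt [ 0.07 -0.04] F [0.7 3.5 6.8] w 51.7
t 13.2 p [ 473.6 -261.3    3.6] yaw 40.02 tilt [ 0.07 -0.04] F [1.2 2.  7. ] w 51.0
[177 178 172 171 175 170 176 185  59  68  77  77  87  88  84  84  81  84
  82  84]
[174 173 173 174 174 173 170 174 178 113  71  79  82  82  83  82  81  79
  81  85] [ 81  80  80  81  80  83  77  76 136 176 173 170 174 172 171 174 176 171
 176 172]
```

View pics/w10.png

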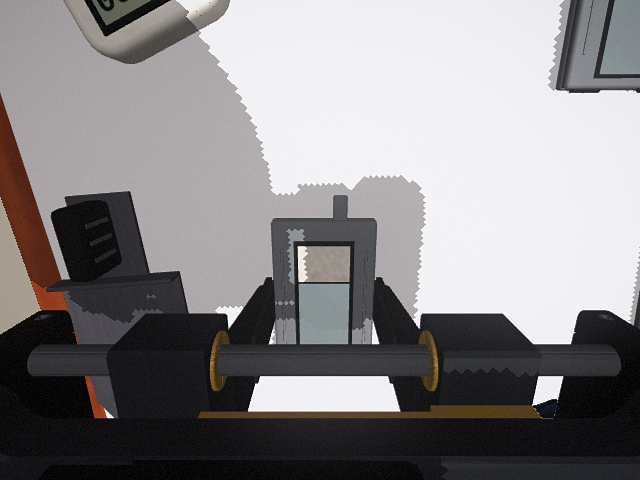

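Request:
{"name": "arm_command", "arguments": {"targets": [[[-0.2,0,-0.02,0,0,0,0],[-0.2,0,-0.036,0,0,0,0],[-0.2,0,-0.036,0,0,0,0],[-0.2,0,-0.018,0,0,0,0],[-0.2,0,0,0,0,0,0]]]}}

```text
clock: 13.7
ee_pos: [473.9, -261.9, 115.3]
orientation: [[0.766, 0.004, -0.643], [0.643, -0.003, 0.766], [0.001, -1.0, -0.005]]
contact_force: [0.7, 0.8, -1.3]
gripper_width: 51.4
```

```bash
python3 - <<'E'
from h import *
plan([651.7,19.9,90],79.55)
E
```

```text
t 13.7 p [ 473.9 -261.9  115.3] yaw 40.02 tilt [ 0.21 -0.16] F [ 0.7  0.8 -1.3] w 51.4
0 [0.0453, 0.0036, 0.0145] [0.04, -5.65, -0.0]
1 [0.0465, 0.0036, 0.01] [0.04, -5.65, -0.0]
2 [0.0473, 0.0036, 0.0053] [0.04, -5.65, -0.0]
3 [0.0476, 0.0036, 0.0007] [0.04, -5.65, -0.0]
4 [0.0474, 0.0036, -0.004] [0.04, -5.65, -0.0]
5 [0.0468, 0.0036, -0.0087] [0.04, -5.65, -0.0]
6 [0.0457, 0.0036, -0.0132] [0.04, -5.65, -0.0]
```

Request:
{"name": "arm_command", "arguments": {"targets": [[[-0.2,0.0453,0.0036,0.0145,0,-5.65,0],[-0.2,0.0465,0.0036,0.01,0,-5.65,0],[-0.2,0.0473,0.0036,0.0053,0,-5.65,0],[-0.2,0.0476,0.0036,0.0007,0,-5.65,0],[-0.2,0.0474,0.0036,-0.004,0,-5.65,0]]]}}

```text
clock: 14.2
ee_pos: [600.2, -58.2, 93.3]
orientation: [[0.367, -0.002, -0.93], [0.93, 0.0, 0.367], [-0.0, -1.0, 0.002]]
contact_force: [0.2, -2.1, -0.7]
gripper_width: 51.4
```

Request:
{"name": "arm_command", "arguments": {"targets": [[[-0.2,0.0468,0.0036,-0.0087,0,-5.65,0],[-0.2,0.0457,0.0036,-0.0132,0,-5.65,0],[-0.2,0,0,0,0,0,0],[-0.2,0,0,0,0,0,0],[-0.2,0,0,0,0,0,0]]]}}

```text
clock: 14.7
ee_pos: [649.9, 19.7, 86.7]
orientation: [[0.182, -0.002, -0.983], [0.983, -0.0, 0.182], [-0.0, -1.0, 0.002]]
contact_force: [0.1, -0.8, -0.7]
gripper_width: 51.7
```

```bash
python3 - <<'E'
from h import *
state(); c,im=snap('wrist','w11');state(); np.save('wc.npy',c,allow_pickle=True)
cv2.imwrite('pics/w11z.png',cv2.convertScaleAbs(cv2.resize(im[160:300,235:410],None,fx=4.2,fy=4.2,interpolation=cv2.INTER_CUBIC),alpha=1.5,beta=20))
plan([651.7,19.9,75],79.55,n=1)
E
```

```text
t 14.7 p [649.9  19.7  86.7] yaw 79.50 tilt [-0.09 -0.01] F [ 0.1 -0.8 -0.7] w 51.7
t 14.8 p [650.   19.4  87.1] yaw 79.46 tilt [-0.06 -0.01] F [ 0.2 -0.4 -0.3] w 51.6
t 14.8 p [650.   19.4  87.1] yaw 79.46 tilt [-0.06 -0.01] F [ 0.2 -0.4 -0.3] w 51.6
0 [0.0008, 0.0121, -0.0016] [-0.06, -0.09, -0.02]
```

View pics/w11z.png

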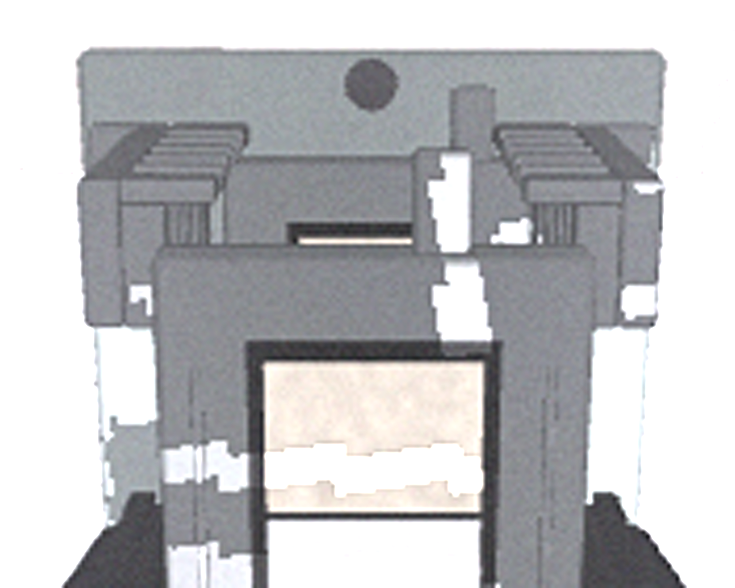

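Request:
{"name": "arm_command", "arguments": {"targets": [[[-0.2,0.0008,0.006,-0.0016,0,0,0],[-0.2,0,0.006,0,0,0,0],[-0.2,0,0.008,0,0,0,0],[-0.2,0,0.008,0,0,0,0],[-0.2,0,0.008,0,0,0,0]]]}}

```text
clock: 15.25
ee_pos: [652.3, 20.7, 50.8]
orientation: [[0.181, -0.0, -0.983], [0.983, -0.0, 0.181], [-0.0, -1.0, 0.0]]
contact_force: [-0.5, -2.4, 0.4]
gripper_width: 51.4
```

Request:
{"name": "arm_command", "arguments": {"targets": [[[-0.2,0,0.008,0,0,0,0],[-0.2,0,0.008,0,0,0,0],[-0.2,0,0.008,0,0,0,0],[-0.2,0,0.005,0,0,0,0],[-0.2,0,0,0,0,0,0]]]}}

```text
clock: 15.75
ee_pos: [652.0, 20.8, 21.6]
orientation: [[0.181, -0.001, -0.983], [0.983, -0.0, 0.181], [-0.0, -1.0, 0.001]]
contact_force: [-0.7, -4.7, -1.5]
gripper_width: 51.6
```

Request:
{"name": "arm_command", "arguments": {"targets": [[[-0.2,-0.001,0,0.0002,0,0,0],[-0.2,0,0.0015,0,0,0,0],[-0.2,0,0.0012,0,0,0,0],[-0.2,0,0,0,0,0,0],[-0.2,0,0,0,0,0,0]]]}}

```text
clock: 16.25
ee_pos: [652.1, 20.2, 20.0]
orientation: [[0.181, 0.0, -0.984], [0.984, -0.0, 0.181], [0.0, -1.0, -0.0]]
contact_force: [0.4, 0.2, 0.5]
gripper_width: 51.7
```

```bash
python3 - <<'E'
from h import *
state(); c,im=snap('wrist','w12');state()
cv2.imwrite('pics/w12z.png',cv2.convertScaleAbs(cv2.resize(im[160:350,205:440],None,fx=3.3,fy=3.3,interpolation=cv2.INTER_CUBIC),alpha=1.5,beta=20))
E
```

```text
t 16.2 p [652.1  20.2  20. ] yaw 79.58 tilt [ 0.02 -0.  ] F [0.4 0.2 0.5] w 51.7
t 16.3 p [652.1  20.2  20. ] yaw 79.58 tilt [ 0.01 -0.  ] F [-0.1  0.1 -0.4] w 51.3
```

View pics/w12z.png

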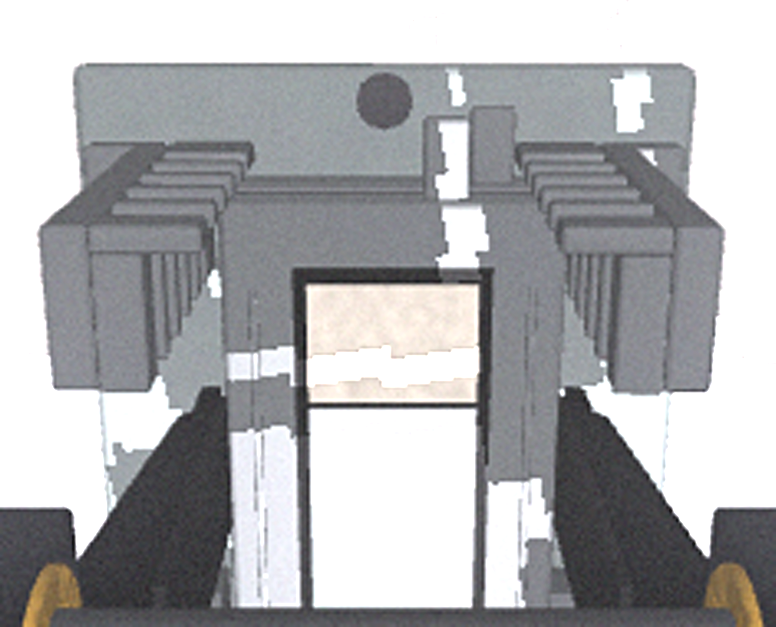

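Request:
{"name": "arm_command", "arguments": {"targets": [[[-0.2,0,0.0015,0,0,0,0],[-0.2,0,0,0,0,0,0],[0.4,0,0,0,0,0,0],[0.4,0,0,0,0,0,0],[0.4,0,0,0,0,0,0]]]}}

```text
clock: 16.8
ee_pos: [652.1, 20.0, 18.5]
orientation: [[0.181, 0.0, -0.983], [0.983, -0.0, 0.181], [-0.0, -1.0, -0.0]]
contact_force: [-0.8, 0.2, -0.9]
gripper_width: 65.3
```

Request:
{"name": "arm_command", "arguments": {"targets": [[[0.4,0,-0.012,0,0,0,0],[0.4,0,-0.012,0,0,0,0],[-1,0,0,0,0,0,0],[-1,0,0,0,0,0,0],[-1,0,0,0,0,0,0]]]}}

```text
clock: 17.3
ee_pos: [651.9, 20.1, 42.4]
orientation: [[0.181, -0.0, -0.983], [0.983, -0.0, 0.181], [-0.0, -1.0, 0.0]]
contact_force: [-0.1, 0.7, 0.2]
gripper_width: 47.8
```

Request:
{"name": "arm_command", "arguments": {"targets": [[[-1,0,0,0,0,0,0],[-1,0,0,0,0,0,0],[-1,0,0,0,0,0,0],[-1,0,0.009,0,0,0,0],[-1,0,0.005,0,0,0,0]]]}}

```text
clock: 17.8
ee_pos: [651.7, 20.1, 27.4]
orientation: [[0.181, -0.001, -0.983], [0.983, -0.0, 0.181], [-0.0, -1.0, 0.001]]
contact_force: [-0.0, 0.1, -0.4]
gripper_width: 7.9
```

Request:
{"name": "arm_command", "arguments": {"targets": [[[-1,0,0.002,0,0,0,0],[-1,0,0,0,0,0,0],[-1,0,0,0,0,0,0],[-1,0,0,0,0,0,0],[-1,0,0,0,0,0,0]]]}}

```text
clock: 18.3
ee_pos: [652.2, 20.0, 26.6]
orientation: [[0.181, 0.0, -0.983], [0.983, -0.0, 0.181], [-0.0, -1.0, -0.0]]
contact_force: [-0.5, -0.5, -1.2]
gripper_width: 0.5
```

Down to about 23.5 plus a soft press.

Request:
{"name": "arm_command", "arguments": {"targets": [[[-1,0,0.0015,0,0,0,0],[-1,0,0.001,0,0,0,0],[-1,0,0.0005,0,0,0,0],[-1,0,0,0,0,0,0],[-1,0,0,0,0,0,0]]]}}

```text
clock: 18.8
ee_pos: [652.1, 20.0, 23.4]
orientation: [[0.181, -0.0, -0.983], [0.983, -0.0, 0.181], [-0.0, -1.0, -0.0]]
contact_force: [-0.4, -0.5, 0.2]
gripper_width: 0.2
```

Request:
{"name": "arm_command", "arguments": {"targets": [[[-1,0,0.0004,0,0,0,0],[-1,0,0,0,0,0,0],[-1,0,0,0,0,0,0],[-1,0,0,0,0,0,0],[-1,0,0,0,0,0,0]]]}}

```text
clock: 19.3
ee_pos: [652.1, 20.1, 23.3]
orientation: [[0.181, 0.0, -0.983], [0.983, -0.0, 0.181], [-0.0, -1.0, -0.0]]
contact_force: [-2.3, 0.4, 5.6]
gripper_width: 0.2
```

Request:
{"name": "arm_command", "arguments": {"targets": [[[-1,0,0.0002,0,0,0,0],[-1,0,0,0,0,0,0],[-1,0,0,0,0,0,0],[-1,0,-0.01,0,0,0,0],[-1,0,-0.03,0,0,0,0]]]}}

```text
clock: 19.8
ee_pos: [650.8, 20.1, 61.2]
orientation: [[0.181, -0.005, -0.983], [0.983, 0.0, 0.181], [-0.001, -1.0, 0.004]]
contact_force: [-0.3, -0.5, 1.2]
gripper_width: 0.3
```

Request:
{"name": "arm_command", "arguments": {"targets": [[[0.5,0,-0.03,0,0,0,0],[0.5,0,-0.02,0,0,0,0],[0.5,0,0,0,0,0,0],[0.5,0,0,0,0,0,0],[0.5,0,0,0,0,0,0]]]}}

```text
clock: 20.3
ee_pos: [651.6, 20.1, 111.7]
orientation: [[0.181, -0.002, -0.983], [0.983, 0.0, 0.181], [-0.0, -1.0, 0.002]]
contact_force: [-0.2, -0.1, 0.6]
gripper_width: 34.8
```

```bash
python3 - <<'E'
from h import *
c,im=snap('top','t2'); cv2.imwrite('pics/t2z.png',cv2.resize(im[155:395,195:475],None,fx=2.4,fy=2.4,interpolation=cv2.INTER_CUBIC))
plan([478,-66,106],40)
E
```

```text
t 20.4 p [651.5  20.1 111.6] yaw 79.57 tilt [-0.11  0.  ] F [ 0.4 -0.  -0.3] w 38.9
0 [-0.0232, 0.0012, 0.031] [-0.02, 7.91, -0.01]
1 [-0.0273, 0.0012, 0.0275] [-0.02, 7.91, -0.01]
2 [-0.0308, 0.0012, 0.0235] [-0.02, 7.91, -0.01]
3 [-0.0337, 0.0011, 0.019] [-0.02, 7.91, -0.01]
4 [-0.036, 0.0011, 0.0142] [-0.02, 7.91, -0.01]
```

View pics/t2z.png

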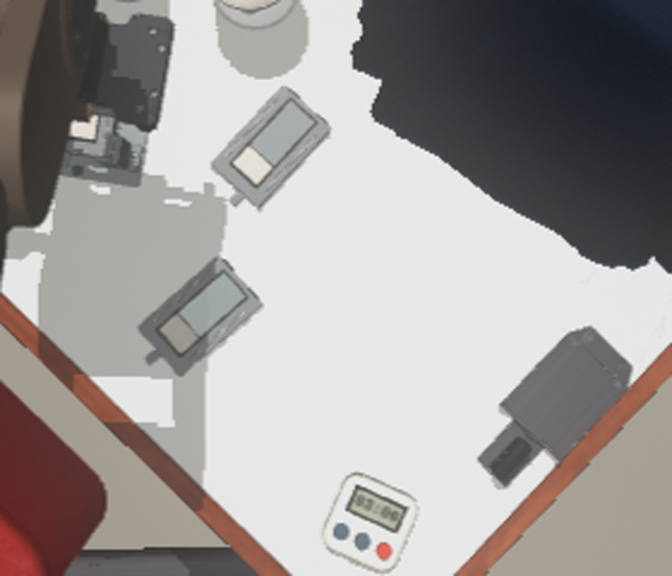

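Nothing has been knocked. On to case 3.

Request:
{"name": "arm_command", "arguments": {"targets": [[[0.5,-0.0232,0.0012,0.031,0,7.91,0],[0.5,-0.0273,0.0012,0.0275,0,7.91,0],[0.5,-0.0308,0.0012,0.0235,0,7.91,0],[0.5,-0.0337,0.0011,0.019,0,7.91,0],[0.5,-0.036,0.0011,0.0142,0,7.91,0]]]}}

```text
clock: 20.85
ee_pos: [476.9, -66.4, 106.2]
orientation: [[0.769, -0.001, -0.639], [0.639, 0.0, 0.769], [-0.001, -1.0, 0.001]]
contact_force: [-1.2, -1.1, 0.0]
gripper_width: 70.6
```

Request:
{"name": "arm_command", "arguments": {"targets": [[[0.5,0,0,0,0,0,0],[0.5,0,0,0,0,0,0],[0.5,0,0,0,0,0,0],[0.5,0,0,0,0,0,0],[0.5,0,0,0,0,0,0]]]}}

```text
clock: 21.35
ee_pos: [479.2, -65.7, 106.8]
orientation: [[0.765, -0.0, -0.644], [0.644, -0.0, 0.765], [-0.0, -1.0, 0.0]]
contact_force: [0.1, -0.3, 0.6]
gripper_width: 71.5
```

```bash
python3 - <<'E'
from h import *
state(); c,im=snap('wrist','w13');state(); np.save('wc.npy',c,allow_pickle=True)
cv2.imwrite('pics/w13z.png',cv2.resize(im[160:310,260:390],None,fx=4,fy=4,interpolation=cv2.INTER_CUBIC))
E
```

```text
t 21.4 p [479.2 -65.7 106.8] yaw 40.10 tilt [-0. -0.] F [ 0.1 -0.3  0.6] w 71.5
t 21.4 p [479.1 -65.7 106.8] yaw 40.08 tilt [-0.01 -0.  ] F [-0.4 -0.8 -1. ] w 71.0
```

View pics/w13z.png

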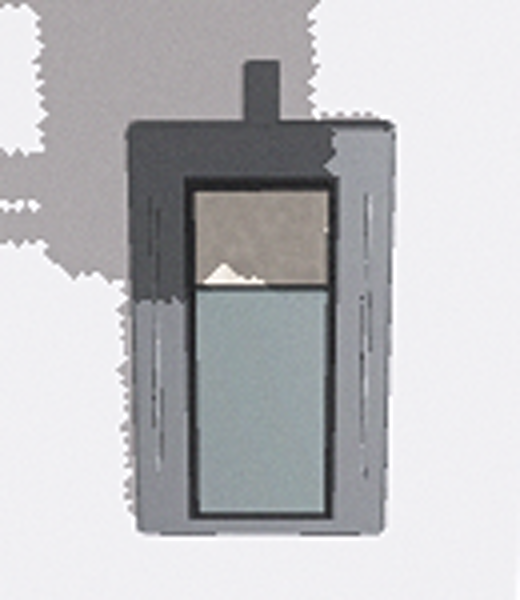

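```bash
python3 - <<'E'
from h import *
quad(np.load('wc.npy',allow_pickle=True).item(),[(260+a/4,160+b/4) for a,b in [(128,122),(395,122),(387,534),(138,534)]])
E
```

```text
t 21.4 p [479.1 -65.7 106.8] yaw 40.08 tilt [-0.01 -0.  ] F [-0.4 -0.8 -1. ] w 71.0
ctr [479.7 -65.5] sides [np.float64(51.5), np.float64(86.8), np.float64(52.5), np.float64(86.8)] yawY 40.12 yawX -49.65 tool x,z [ 0.71 -0.23]
```

Request:
{"name": "arm_command", "arguments": {"targets": [[[0.5,0.001,0.03,-0.0006,0,0,0],[0.5,0,0.035,0,0,0,0],[0.5,0,0.028,0,0,0,0],[0.5,0,0.01,0,0,0,0],[0.5,0,0,0,0,0,0]]]}}

```text
clock: 21.9
ee_pos: [479.5, -65.6, 3.1]
orientation: [[0.766, -0.002, -0.643], [0.643, 0.001, 0.766], [-0.001, -1.0, 0.002]]
contact_force: [-0.2, -0.1, 0.4]
gripper_width: 71.6
```

Request:
{"name": "arm_command", "arguments": {"targets": [[[-0.2,0,0,0,0,0,0],[-0.2,0,0,0,0,0,0],[-0.2,0,0,0,0,0,0],[-0.2,0,0,0,0,0,0],[-0.2,0,0,0,0,0,0]]]}}

```text
clock: 22.4
ee_pos: [480.3, -66.0, 5.0]
orientation: [[0.766, 0.002, -0.643], [0.643, -0.001, 0.766], [0.001, -1.0, -0.002]]
contact_force: [-0.3, 1.7, 8.7]
gripper_width: 51.5
```

```bash
python3 - <<'E'
from h import *
state(); c,im=snap('wrist','w14'); s=state()
g=cv2.cvtColor(im,cv2.COLOR_BGR2GRAY); print(g[210:230,290]); print(g[240,262:282],g[240,368:388])
E
```

```text
t 22.4 p [480.3 -66.    5. ] yaw 40.02 tilt [ 0.1  -0.03] F [-0.3  1.7  8.7] w 51.5
t 22.4 p [480.4 -66.    5. ] yaw 40.03 tilt [ 0.1  -0.03] F [-0.3  0.7  8.6] w 51.0
[174 172 174 174 175 176 182  63  74  67  73  83  83  82  82  87  82  82
  80  74]
[173 171 167 169 170 173 170 174 172 181  74  78  82  80  80  79  83  81
  79  80] [ 79  81  89  84  79  81  73  82 174 176 171 174 175 173 177 174 175 175
 173 172]
```

View pics/w14.png

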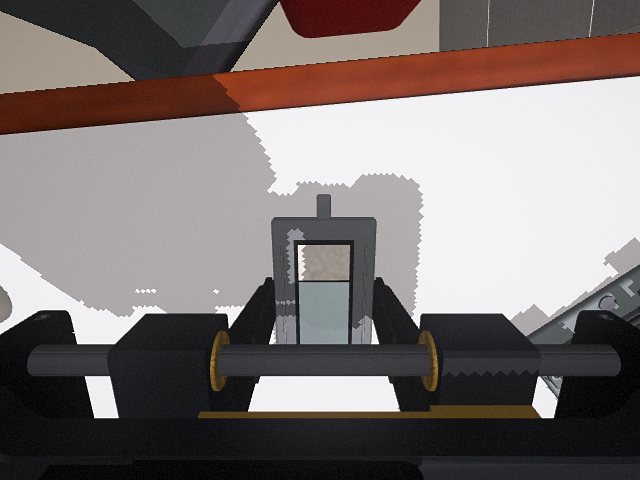

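Request:
{"name": "arm_command", "arguments": {"targets": [[[-0.2,0,-0.02,0,0,0,0],[-0.2,0,-0.036,0,0,0,0],[-0.2,0,-0.036,0,0,0,0],[-0.2,0,-0.018,0,0,0,0],[-0.2,0,0,0,0,0,0]]]}}

```text
clock: 22.95
ee_pos: [480.8, -66.1, 116.7]
orientation: [[0.766, 0.005, -0.643], [0.643, -0.001, 0.766], [0.003, -1.0, -0.004]]
contact_force: [0.6, 0.6, -1.0]
gripper_width: 51.6
```

```bash
python3 - <<'E'
from h import *
plan([651.9,20,92],79.55)
E
```

```text
t 22.9 p [480.8 -66.1 116.7] yaw 40.03 tilt [ 0.28 -0.08] F [ 0.6  0.6 -1. ] w 51.6
0 [0.0373, 0.0051, -0.0088] [0.06, -7.9, 0.01]
1 [0.0357, 0.0051, -0.0138] [0.06, -7.9, 0.01]
2 [0.0335, 0.005, -0.0186] [0.06, -7.9, 0.01]
3 [0.0306, 0.005, -0.0231] [0.06, -7.9, 0.01]
4 [0.0271, 0.005, -0.027] [0.06, -7.9, 0.01]
```

Request:
{"name": "arm_command", "arguments": {"targets": [[[-0.2,0.0373,0.0051,-0.0088,0,-7.9,0],[-0.2,0.0357,0.0051,-0.0138,0,-7.9,0],[-0.2,0.0335,0.005,-0.0186,0,-7.9,0],[-0.2,0.0306,0.005,-0.0231,0,-7.9,0],[-0.2,0.0271,0.005,-0.027,0,-7.9,0]]]}}

```text
clock: 23.45
ee_pos: [651.6, 21.2, 87.3]
orientation: [[0.176, -0.001, -0.984], [0.984, -0.0, 0.176], [-0.0, -1.0, 0.001]]
contact_force: [-0.2, -0.3, -0.9]
gripper_width: 51.4
```

Request:
{"name": "arm_command", "arguments": {"targets": [[[-0.2,0,0,0,0,0,0],[-0.2,0,0,0,0,0,0],[-0.2,0,0,0,0,0,0],[-0.2,0,0,0,0,0,0],[-0.2,0,0,0,0,0,0]]]}}

```text
clock: 23.95
ee_pos: [650.5, 19.8, 89.1]
orientation: [[0.183, 0.0, -0.983], [0.983, -0.0, 0.183], [-0.0, -1.0, -0.0]]
contact_force: [-0.2, 0.5, 0.4]
gripper_width: 51.5
```

```bash
python3 - <<'E'
from h import *
state(); c,im=snap('wrist','w15');state(); np.save('wc.npy',c,allow_pickle=True)
cv2.imwrite('pics/w15z.png',cv2.convertScaleAbs(cv2.resize(im[160:300,235:410],None,fx=4.2,fy=4.2,interpolation=cv2.INTER_CUBIC),alpha=1.5,beta=20))
plan([651.9,20,92],79.55,n=1)
E
```

```text
t 23.9 p [650.5  19.8  89.1] yaw 79.46 tilt [ 0.01 -0.01] F [-0.2  0.5  0.4] w 51.5
t 24.0 p [650.6  19.9  89.2] yaw 79.47 tilt [ 0.02 -0.01] F [ 0.   0.2 -0.7] w 51.5
t 24.0 p [650.6  19.9  89.2] yaw 79.47 tilt [ 0.02 -0.01] F [ 0.   0.2 -0.7] w 51.5
0 [0.0004, -0.0028, -0.0013] [0.02, -0.08, -0.0]
```

View pics/w15z.png

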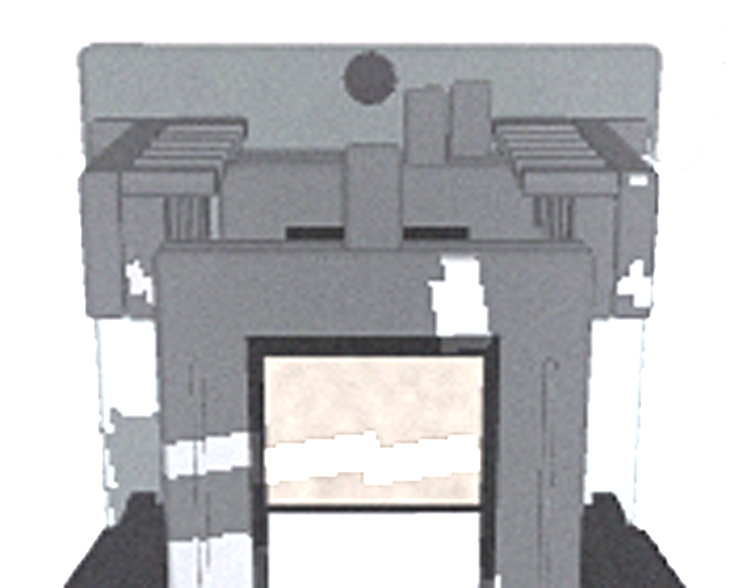

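Request:
{"name": "arm_command", "arguments": {"targets": [[[-0.2,-0.0002,0.006,-0.0013,0,0,0],[-0.2,0,0.006,0,0,0,0],[-0.2,0,0.008,0,0,0,0],[-0.2,0,0.008,0,0,0,0],[-0.2,0,0.008,0,0,0,0]]]}}

```text
clock: 24.5
ee_pos: [651.9, 19.9, 51.8]
orientation: [[0.182, -0.0, -0.983], [0.983, -0.0, 0.182], [-0.0, -1.0, 0.0]]
contact_force: [0.8, 0.1, -0.9]
gripper_width: 51.5
```

Request:
{"name": "arm_command", "arguments": {"targets": [[[-0.2,0,0.008,0,0,0,0],[-0.2,0,0.008,0,0,0,0],[-0.2,0,0.006,0,0,0,0],[-0.2,0,0,0,0,0,0],[-0.2,0,0,0,0,0,0]]]}}

```text
clock: 25.0
ee_pos: [652.2, 19.9, 30.8]
orientation: [[0.182, -0.0, -0.983], [0.983, -0.0, 0.182], [-0.0, -1.0, -0.0]]
contact_force: [1.1, -0.1, -0.6]
gripper_width: 51.3
```

Request:
{"name": "arm_command", "arguments": {"targets": [[[-0.2,0,0.0014,0,0,0,0],[-0.2,0,0.0008,0,0,0,0],[-0.2,0,0,0,0,0,0],[-0.2,0,0,0,0,0,0],[-0.2,0,0,0,0,0,0]]]}}

```text
clock: 25.5
ee_pos: [652.1, 19.9, 28.7]
orientation: [[0.182, 0.0, -0.983], [0.983, -0.0, 0.182], [-0.0, -1.0, -0.0]]
contact_force: [-0.8, -0.2, -0.9]
gripper_width: 51.7
```

Request:
{"name": "arm_command", "arguments": {"targets": [[[0.4,0,0,0,0,0,0],[0.4,0,0,0,0,0,0],[0.4,0,0,0,0,0,0],[0.4,0,-0.01,0,0,0,0],[0.4,0,-0.012,0,0,0,0]]]}}

```text
clock: 26.0
ee_pos: [652.0, 19.9, 51.2]
orientation: [[0.182, -0.001, -0.983], [0.983, -0.0, 0.182], [-0.0, -1.0, 0.001]]
contact_force: [-0.2, 0.8, 0.4]
gripper_width: 66.6
```

Request:
{"name": "arm_command", "arguments": {"targets": [[[-1,0,0,0,0,0,0],[-1,0,0,0,0,0,0],[-1,0,0,0,0,0,0],[-1,0,0,0,0,0,0],[-1,0,0,0,0,0,0]]]}}

```text
clock: 26.5
ee_pos: [651.9, 19.9, 50.3]
orientation: [[0.182, -0.001, -0.983], [0.983, -0.0, 0.182], [-0.0, -1.0, 0.001]]
contact_force: [0.8, 0.0, -0.6]
gripper_width: 31.9
```

Request:
{"name": "arm_command", "arguments": {"targets": [[[-1,0,0,0,0,0,0],[-1,0,0.01,0,0,0,0],[-1,0,0.005,0,0,0,0],[-1,0,0,0,0,0,0],[-1,0,0,0,0,0,0]]]}}

```text
clock: 27.0
ee_pos: [652.0, 19.9, 35.2]
orientation: [[0.182, -0.001, -0.983], [0.983, -0.0, 0.182], [-0.0, -1.0, 0.001]]
contact_force: [-0.8, -0.0, 0.6]
gripper_width: 0.5
```

Request:
{"name": "arm_command", "arguments": {"targets": [[[-1,0,0.002,0,0,0,0],[-1,0,0.001,0,0,0,0],[-1,0,0.0005,0,0,0,0],[-1,0,0,0,0,0,0],[-1,0,0,0,0,0,0]]]}}

```text
clock: 27.5
ee_pos: [652.1, 19.9, 32.2]
orientation: [[0.182, 0.0, -0.983], [0.983, -0.0, 0.182], [-0.0, -1.0, -0.0]]
contact_force: [-0.3, -0.8, 0.3]
gripper_width: 0.4
```

Request:
{"name": "arm_command", "arguments": {"targets": [[[-1,0,0.0004,0,0,0,0],[-1,0,0,0,0,0,0],[-1,0,0,0,0,0,0],[-1,0,0,0,0,0,0],[-1,0,0,0,0,0,0]]]}}

```text
clock: 28.0
ee_pos: [652.2, 19.9, 31.9]
orientation: [[0.182, 0.0, -0.983], [0.983, -0.0, 0.182], [-0.0, -1.0, -0.0]]
contact_force: [-1.5, -0.8, 2.3]
gripper_width: 0.6
```

Request:
{"name": "arm_command", "arguments": {"targets": [[[-1,0,0.0005,0,0,0,0],[-1,0,0,0,0,0,0],[-1,0,0,0,0,0,0],[-1,0,0,0,0,0,0],[-1,0,0,0,0,0,0]]]}}

```text
clock: 28.5
ee_pos: [652.2, 19.9, 31.8]
orientation: [[0.182, 0.0, -0.983], [0.983, -0.0, 0.182], [-0.0, -1.0, -0.0]]
contact_force: [-2.0, -0.3, 7.9]
gripper_width: 0.3
```

Request:
{"name": "arm_command", "arguments": {"targets": [[[-1,0,-0.01,0,0,0,0],[-1,0,-0.03,0,0,0,0],[0.5,0,-0.03,0,0,0,0],[0.5,0,-0.01,0,0,0,0],[0.5,0,0,0,0,0,0]]]}}

```text
clock: 29.0
ee_pos: [652.7, 19.8, 112.7]
orientation: [[0.182, 0.003, -0.983], [0.983, -0.0, 0.182], [0.0, -1.0, -0.003]]
contact_force: [0.4, -0.3, -1.1]
gripper_width: 19.0
```

```bash
python3 - <<'E'
from h import *
c,im=snap('wrist','w16')
quad(c,[(0,0)]*4)
plan([610,-124,110],46)
E
```

```text
t 29.1 p [652.   19.9 111.3] yaw 79.52 tilt [ 0.03 -0.01] F [ 0.3 -0.   0.2] w 22.9
ctr [ 443.5 -165.5] sides [np.float64(0.0), np.float64(0.0), np.float64(0.0), np.float64(0.0)] yawY 0.0 yawX 0.0 tool x,z [-220.23  171.42]
t 29.1 p [652.   19.9 111.3] yaw 79.52 tilt [ 0.03 -0.01] F [ 0.3 -0.   0.2] w 22.9
0 [-0.0373, 0.0003, 0.0038] [0.01, 8.38, 0.0]
1 [-0.0374, 0.0003, -0.0017] [0.01, 8.38, 0.0]
2 [-0.0368, 0.0003, -0.0071] [0.01, 8.38, 0.0]
3 [-0.0354, 0.0003, -0.0124] [0.01, 8.38, 0.0]
```

View pics/w16.png

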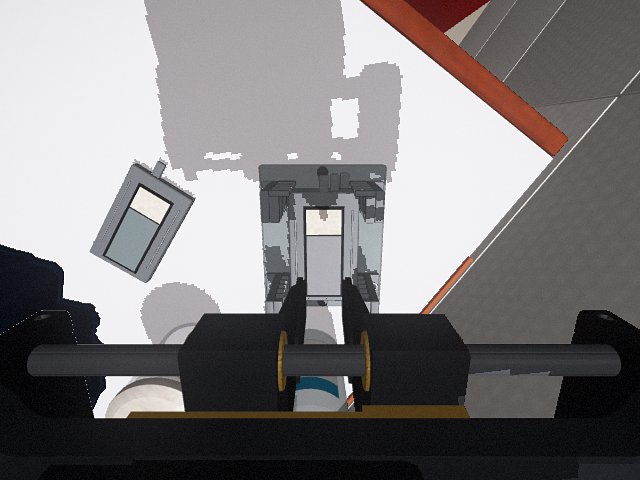

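Request:
{"name": "arm_command", "arguments": {"targets": [[[0.5,-0.0373,0.0003,0.0038,0,8.38,0],[0.5,-0.0374,0.0003,-0.0017,0,8.38,0],[0.5,-0.0368,0.0003,-0.0071,0,8.38,0],[0.5,-0.0354,0.0003,-0.0124,0,8.38,0],[0.5,0,0,0,0,0,0]]]}}

```text
clock: 29.55
ee_pos: [608.4, -127.4, 108.3]
orientation: [[0.7, -0.003, -0.714], [0.714, 0.0, 0.7], [-0.002, -1.0, 0.002]]
contact_force: [0.1, 0.8, 0.5]
gripper_width: 62.8
```

```bash
python3 - <<'E'
from h import *
im=cv2.imread('pics/top0.png');c=bot.get_calibration('top')
cv2.imwrite('pics/jar.png',cv2.resize(im[100:200,250:350],None,fx=6,fy=6,interpolation=cv2.INTER_CUBIC))
state(); c,im=snap('wrist','w17');state(); np.save('wc.npy',c,allow_pickle=True)
E
```

```text
t 29.6 p [ 608.4 -127.4  108.3] yaw 45.55 tilt [-0.15  0.02] F [0.1 0.8 0.5] w 62.8
t 29.6 p [ 609.  -125.7  108.5] yaw 45.84 tilt [-0.14  0.04] F [ 1.2 -0.2  0.4] w 66.8
```

View pics/jar.png

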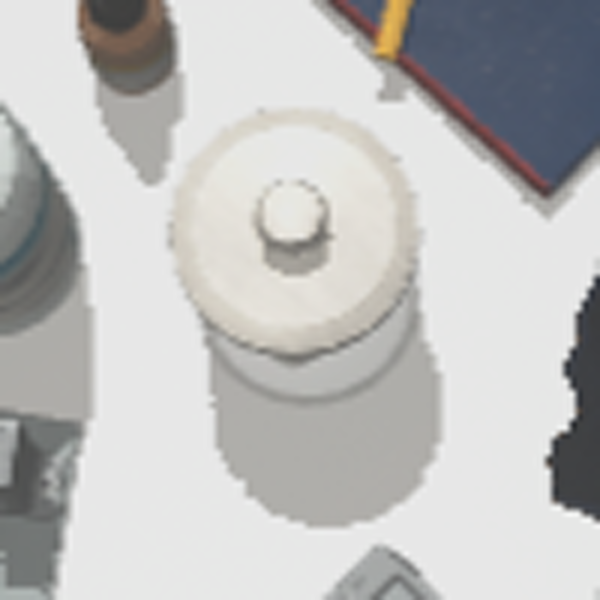

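View pics/w17.png

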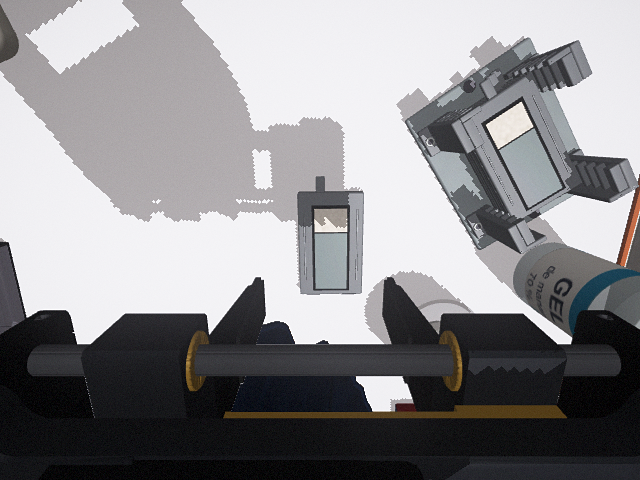

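```bash
python3 - <<'E'
from h import *
ct=bot.get_calibration('top'); 
for z in(85,95): print(onz(ct,(299.2,138.7),z))
c=np.load('wc.npy',allow_pickle=True).item()
im=cv2.imread('pics/w17.png');cv2.imwrite('pics/w17z.png',cv2.resize(im[165:310,270:390],None,fx=4,fy=4,interpolation=cv2.INTER_CUBIC))
E
```

```text
[ 741.52922521 -116.61734788   85.        ]
[ 738.95900628 -117.12091589   95.        ]
```

View pics/w17z.png

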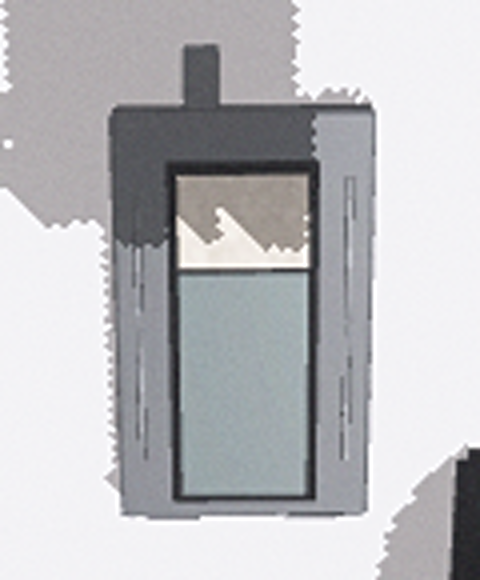

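```bash
python3 - <<'E'
from h import *
c=np.load('wc.npy',allow_pickle=True).item()
quad(c,[(270+a/4,165+b/4) for a,b in [(111,105),(375,105),(366,515),(120,515)]])
C=-c['R'].T@c['t']; s=bot.read_state(); print((s['orientation'].T@(C-s['ee_pos'])))
E
```

```text
t 29.6 p [ 609.  -125.7  108.5] yaw 45.84 tilt [-0.14  0.04] F [ 1.2 -0.2  0.4] w 66.8
ctr [ 612.2 -124.6] sides [np.float64(51.2), np.float64(86.9), np.float64(52.1), np.float64(86.9)] yawY 45.6 yawX -44.09 tool x,z [ 3.22 -1.82]
[  -2.10786854 -171.48312055   82.11249811]
```

```bash
python3 - <<'E'
from h import *
plan([606.5,-118.4,60],45.75,n=2)
E
```

```text
t 29.6 p [ 609.  -125.7  108.5] yaw 45.84 tilt [-0.14  0.04] F [ 1.2 -0.2  0.4] w 66.8
0 [0.0018, 0.0242, 0.0034] [-0.06, 0.04, -0.03]
1 [0.0018, 0.0242, 0.0034] [-0.06, 0.04, -0.03]
```

Request:
{"name": "arm_command", "arguments": {"targets": [[[0.5,0.001,0.024,0.003,0,0,0],[0.5,0.001,0.024,0.003,0,0,0],[0.5,0,0,0,0,0,0],[0.5,0,0,0,0,0,0],[0.5,0,0,0,0,0,0]]]}}

```text
clock: 30.1
ee_pos: [607.7, -118.1, 62.8]
orientation: [[0.694, 0.001, -0.72], [0.72, -0.0, 0.694], [0.0, -1.0, -0.001]]
contact_force: [0.5, -1.2, -0.8]
gripper_width: 71.1
```

```bash
python3 - <<'E'
from h import *
state(); c,im=snap('wrist','w18');state(); np.save('wc.npy',c,allow_pickle=True)
plan([606.5,-118.4,3.5],45.75,n=2)
E
```

```text
t 30.1 p [ 607.7 -118.1   62.8] yaw 46.07 tilt [ 0.06 -0.02] F [ 0.5 -1.2 -0.8] w 71.1
t 30.1 p [ 607.7 -118.2   63. ] yaw 46.06 tilt [ 0.08 -0.03] F [0.1 0.1 0.2] w 71.4
t 30.1 p [ 607.7 -118.2   63. ] yaw 46.06 tilt [ 0.08 -0.03] F [0.1 0.1 0.2] w 71.4
0 [-0.0005, 0.0297, 0.0004] [0.04, 0.15, 0.02]
1 [-0.0005, 0.0297, 0.0004] [0.04, 0.15, 0.02]
```

View pics/w18.png

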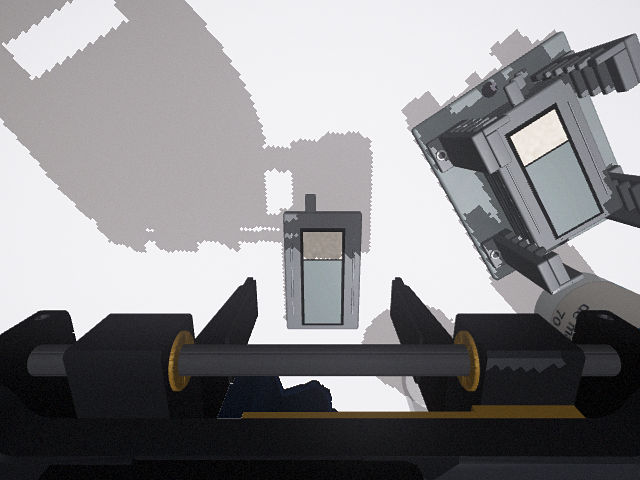

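```bash
python3 - <<'E'
from h import *
c=np.load('wc.npy',allow_pickle=True).item()
quad(c,[(284,211),(361.5,211.5),(358,328),(288,328)])
E
```

```text
t 30.1 p [ 607.7 -118.2   63. ] yaw 46.06 tilt [ 0.08 -0.03] F [0.1 0.1 0.2] w 71.4
ctr [ 612. -124.] sides [np.float64(50.9), np.float64(86.4), np.float64(51.0), np.float64(86.7)] yawY 45.9 yawX -43.82 tool x,z [-1.22 -7.02]
```

Request:
{"name": "arm_command", "arguments": {"targets": [[[0.5,-0.0007,0.02,0.0008,0,0,0],[0.5,0,0.025,0,0,0,0],[0.5,0,0.013,0,0,0,0],[0.5,0,0,0,0,0,0],[0.5,0,0,0,0,0,0]]]}}

```text
clock: 30.65
ee_pos: [606.4, -118.5, 4.8]
orientation: [[0.695, 0.001, -0.719], [0.719, -0.0, 0.695], [0.0, -1.0, -0.001]]
contact_force: [-0.1, -1.0, 0.0]
gripper_width: 71.7
```

Request:
{"name": "arm_command", "arguments": {"targets": [[[-0.2,0,0,0,0,0,0],[-0.2,0,0,0,0,0,0],[-0.2,0,0,0,0,0,0],[-0.2,0,0,0,0,0,0],[-0.2,0,0,0,0,0,0]]]}}

```text
clock: 31.15
ee_pos: [606.3, -118.4, 4.6]
orientation: [[0.695, 0.001, -0.719], [0.719, -0.0, 0.695], [0.0, -1.0, -0.001]]
contact_force: [-0.6, 0.8, 5.7]
gripper_width: 51.7
```

```bash
python3 - <<'E'
from h import *
s=state(); c,im=snap('wrist','w19'); 
g=cv2.cvtColor(im,cv2.COLOR_BGR2GRAY); print(g[225:250,290]); print(g[255,262:282],g[255,368:388])
for v in (233,234,235,236,237): print(v,(s['orientation'].T@(onz(c,(324,v),0.5)-s['ee_pos'])).round(2))
E
```

```text
t 31.1 p [ 606.3 -118.4    4.6] yaw 46.01 tilt [ 0.05 -0.02] F [-0.6  0.8  5.7] w 51.7
[243 242 243 244 246 174 169 174 175 177 112  60  73  69  71  77  84  82
  78  82  84  78  82  83  78]
[174 174 171 171 174 176 169 170 172 176 119  72  76  81  78  83  80  80
  82  82] [ 82  81  79  81  82  77  69 132 176 173 173 173 172 172 170 170 173 177
 172 175]
233 [-0.66  4.11 34.99]
234 [-0.66  4.11 34.45]
235 [-0.66  4.11 33.91]
236 [-0.66  4.11 33.36]
237 [-0.66  4.11 32.82]
```

View pics/w19.png

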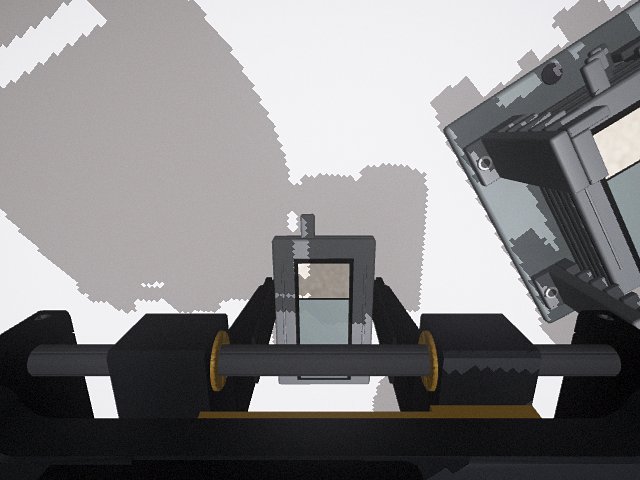

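Request:
{"name": "arm_command", "arguments": {"targets": [[[-0.2,0,-0.02,0,0,0,0],[-0.2,0,-0.036,0,0,0,0],[-0.2,0,-0.036,0,0,0,0],[-0.2,0,-0.018,0,0,0,0],[-0.2,0,0,0,0,0,0]]]}}

```text
clock: 31.7
ee_pos: [607.1, -118.6, 116.6]
orientation: [[0.695, 0.004, -0.719], [0.719, -0.001, 0.695], [0.002, -1.0, -0.004]]
contact_force: [-0.1, 0.1, -1.8]
gripper_width: 51.6
```

```bash
python3 - <<'E'
from h import *
plan([642.6,21.6,92],79.5,n=5)
E
```

```text
t 31.7 p [ 607.1 -118.6  116.6] yaw 46.01 tilt [ 0.25 -0.08] F [-0.1  0.1 -1.8] w 51.6
0 [0.0251, 0.0049, 0.0144] [0.05, -6.7, 0.01]
1 [0.0266, 0.0049, 0.0114] [0.05, -6.7, 0.01]
2 [0.0278, 0.0049, 0.0082] [0.05, -6.7, 0.01]
3 [0.0285, 0.0049, 0.0049] [0.05, -6.7, 0.01]
4 [0.0289, 0.0049, 0.0015] [0.05, -6.7, 0.01]
```

Request:
{"name": "arm_command", "arguments": {"targets": [[[-0.2,0.0251,0.0049,0.0144,0,-6.7,0],[-0.2,0.0266,0.0049,0.0114,0,-6.7,0],[-0.2,0.0278,0.0049,0.0082,0,-6.7,0],[-0.2,0.0285,0.0049,0.0049,0,-6.7,0],[-0.2,0.0289,0.0049,0.0015,0,-6.7,0]]]}}

```text
clock: 32.2
ee_pos: [641.0, 23.1, 87.7]
orientation: [[0.178, -0.002, -0.984], [0.984, 0.0, 0.178], [-0.0, -1.0, 0.002]]
contact_force: [0.3, -0.5, -1.5]
gripper_width: 52.0
```

Request:
{"name": "arm_command", "arguments": {"targets": [[[-0.2,0,0,0,0,0,0],[-0.2,0,0,0,0,0,0],[-0.2,0,0,0,0,0,0],[-0.2,0,0,0,0,0,0],[-0.2,0,0,0,0,0,0]]]}}

```text
clock: 32.7
ee_pos: [641.4, 21.1, 89.6]
orientation: [[0.184, 0.0, -0.983], [0.983, -0.0, 0.184], [-0.0, -1.0, -0.0]]
contact_force: [0.3, 1.2, -1.1]
gripper_width: 51.5
```

```bash
python3 - <<'E'
from h import *
state(); c,im=snap('wrist','w20');state(); np.save('wc.npy',c,allow_pickle=True)
cv2.imwrite('pics/w20z.png',cv2.convertScaleAbs(cv2.resize(im[160:300,235:410],None,fx=4.2,fy=4.2,interpolation=cv2.INTER_CUBIC),alpha=1.5,beta=20))
plan([642.6,21.6,92],79.5,n=1)
E
```

```text
t 32.7 p [641.4  21.1  89.6] yaw 79.41 tilt [ 0.   -0.01] F [ 0.3  1.2 -1.1] w 51.5
t 32.8 p [641.4  21.2  89.6] yaw 79.43 tilt [ 0.01 -0.01] F [ 0.4 -0.2 -1.3] w 51.4
t 32.8 p [641.4  21.2  89.6] yaw 79.43 tilt [ 0.01 -0.01] F [ 0.4 -0.2 -1.3] w 51.4
0 [0.0006, -0.0024, -0.0011] [0.01, -0.07, -0.0]
```

View pics/w20z.png

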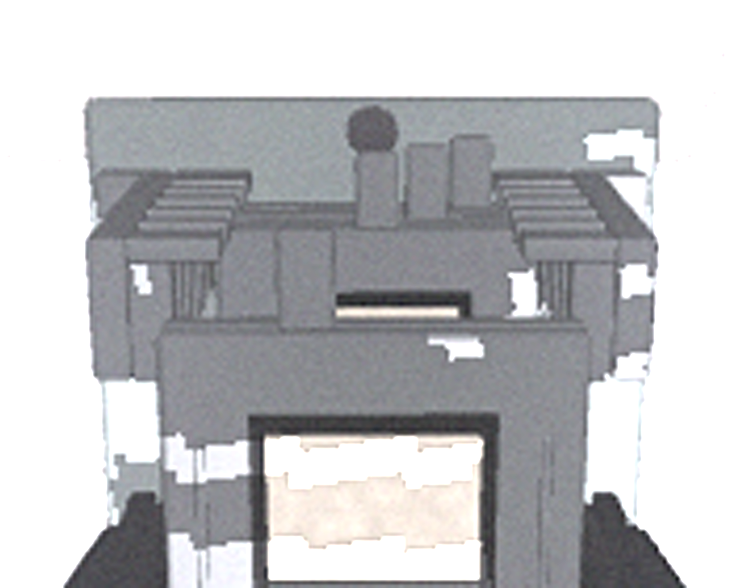

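```bash
python3 - <<'E'
from h import *
c=np.load('wc.npy',allow_pickle=True).item(); s=state()
T=lambda u,v,z:(s['orientation'].T@(onz(c,(u,v),z)-s['ee_pos'])).round(2)
f=lambda a,b:(235+a/4.2,160+b/4.2)
print('post front outer L',T(*f(88,240),61),'R',T(*f(655,240),61),'back L',T(*f(95,380),61),'R',T(*f(650,380),61))
print('bar rear',T(*f(150,260),61),T(*f(580,260),61)); print('base front',T(*f(87,98),6),T(*f(658,98),6))
print('case end low',T(*f(160,320),85),T(*f(590,320),85),'top',T(*f(370,334),93.5))
E
```

```text
t 32.8 p [641.4  21.2  89.6] yaw 79.43 tilt [ 0.01 -0.01] F [ 0.4 -0.2 -1.3] w 51.4
post front outer L [-39.9   28.64  38.3 ] R [39.1  28.63 38.31] back L [-40.04  28.64  17.78] R [39.53 28.64 17.79]
bar rear [-31.39  28.64  35.44] [28.77 28.63 35.45]
base front [-49.56  83.64  51.02] [49.04 83.63 51.03]
case end low [-26.75   4.64  33.49] [26.85  4.64 33.5 ] top [-0.56 -3.86 34.17]
```

Request:
{"name": "arm_command", "arguments": {"targets": [[[-0.2,0,0.006,-0.001,0,0,0],[-0.2,0,0.006,0,0,0,0],[-0.2,0,0.006,0,0,0,0],[-0.2,0,0.006,0,0,0,0],[-0.2,0,0.006,0,0,0,0]]]}}

```text
clock: 33.25
ee_pos: [642.3, 21.8, 58.8]
orientation: [[0.182, -0.0, -0.983], [0.983, -0.0, 0.182], [-0.0, -1.0, 0.0]]
contact_force: [-0.3, 1.4, -1.8]
gripper_width: 51.7
```

Request:
{"name": "arm_command", "arguments": {"targets": [[[-0.2,0,0.008,0,0,0,0],[-0.2,0,0.008,0,0,0,0],[-0.2,0,0.005,0,0,0,0],[-0.2,0,0,0,0,0,0],[-0.2,0,0,0,0,0,0]]]}}

```text
clock: 33.75
ee_pos: [642.5, 21.8, 38.5]
orientation: [[0.182, -0.0, -0.983], [0.983, -0.0, 0.182], [-0.0, -1.0, -0.0]]
contact_force: [0.6, 0.9, -1.0]
gripper_width: 51.2
```

Request:
{"name": "arm_command", "arguments": {"targets": [[[-0.2,0,0.0012,0,0,0,0],[-0.2,0,0.0008,0,0,0,0],[-0.2,0,0,0,0,0,0],[-0.2,0,0,0,0,0,0],[-0.2,0,0,0,0,0,0]]]}}

```text
clock: 34.25
ee_pos: [642.5, 21.8, 36.6]
orientation: [[0.182, 0.0, -0.983], [0.983, -0.0, 0.182], [-0.0, -1.0, -0.0]]
contact_force: [-0.7, -0.4, -0.2]
gripper_width: 51.5
```

Request:
{"name": "arm_command", "arguments": {"targets": [[[0.4,0,0,0,0,0,0],[0.4,0,0,0,0,0,0],[0.4,0,0,0,0,0,0],[0.4,0,-0.01,0,0,0,0],[0.4,0,-0.012,-0.0095,0,0,0]]]}}

```text
clock: 34.75
ee_pos: [651.0, 20.2, 58.9]
orientation: [[0.182, -0.002, -0.983], [0.983, 0.0, 0.182], [-0.0, -1.0, 0.002]]
contact_force: [0.1, -0.3, 0.2]
gripper_width: 66.8
```

Request:
{"name": "arm_command", "arguments": {"targets": [[[-1,0,0,0,0,0,0],[-1,0,0,0,0,0,0],[-1,0,0,0,0,0,0],[-1,0,0,0,0,0,0],[-1,0,0,0,0,0,0]]]}}

```text
clock: 35.25
ee_pos: [651.4, 20.1, 58.2]
orientation: [[0.182, -0.001, -0.983], [0.983, -0.0, 0.182], [-0.0, -1.0, 0.001]]
contact_force: [-0.6, 0.7, -0.8]
gripper_width: 31.8
```

Request:
{"name": "arm_command", "arguments": {"targets": [[[-1,0,0,0,0,0,0],[-1,0,0.01,0,0,0,0],[-1,0,0.004,0,0,0,0],[-1,0,0,0,0,0,0],[-1,0,0,0,0,0,0]]]}}

```text
clock: 35.75
ee_pos: [651.7, 20.1, 44.2]
orientation: [[0.182, -0.001, -0.983], [0.983, -0.0, 0.182], [-0.0, -1.0, 0.0]]
contact_force: [0.1, -0.1, 0.1]
gripper_width: 0.4
```

Expected top is 40 (reading ≈ 40.4).

Request:
{"name": "arm_command", "arguments": {"targets": [[[-1,0,0.002,0,0,0,0],[-1,0,0.001,0,0,0,0],[-1,0,0.0008,0,0,0,0],[-1,0,0,0,0,0,0],[-1,0,0,0,0,0,0]]]}}

```text
clock: 36.25
ee_pos: [651.8, 20.1, 40.8]
orientation: [[0.182, 0.0, -0.983], [0.983, -0.0, 0.182], [-0.0, -1.0, -0.0]]
contact_force: [0.5, 0.4, -0.1]
gripper_width: 0.3
```

Request:
{"name": "arm_command", "arguments": {"targets": [[[-1,0,0.0005,0,0,0,0],[-1,0,0,0,0,0,0],[-1,0,0,0,0,0,0],[-1,0,0,0,0,0,0],[-1,0,0,0,0,0,0]]]}}

```text
clock: 36.75
ee_pos: [651.8, 20.0, 40.3]
orientation: [[0.182, 0.0, -0.983], [0.983, -0.0, 0.182], [-0.0, -1.0, -0.0]]
contact_force: [-0.8, 0.1, 2.8]
gripper_width: 0.3
```

Request:
{"name": "arm_command", "arguments": {"targets": [[[-1,0,0.0005,0,0,0,0],[-1,0,0,0,0,0,0],[-1,0,0,0,0,0,0],[-1,0,0,0,0,0,0],[-1,0,0,0,0,0,0]]]}}

```text
clock: 37.25
ee_pos: [651.8, 20.0, 40.3]
orientation: [[0.182, 0.0, -0.983], [0.983, -0.0, 0.182], [-0.0, -1.0, -0.0]]
contact_force: [-2.3, 0.1, 7.7]
gripper_width: 0.9
```

Request:
{"name": "arm_command", "arguments": {"targets": [[[-1,0,-0.01,0,0,0,0],[-1,0,-0.03,0,0,0,0],[-1,0,-0.03,0,0,0,0],[0.0,0,0,0,0,0,0],[0.0,0,0,0,0,0,0]]]}}

```text
clock: 37.75
ee_pos: [651.9, 20.0, 110.4]
orientation: [[0.182, 0.001, -0.983], [0.983, -0.0, 0.182], [0.0, -1.0, -0.001]]
contact_force: [-0.2, -0.2, -0.2]
gripper_width: 11.4
```

```bash
python3 - <<'E'
from h import *
state();snap('wrist','w21'); c,im=snap('top','t3'); cv2.imwrite('pics/t3z.png',cv2.resize(im[155:395,195:475],None,fx=2.4,fy=2.4,interpolation=cv2.INTER_CUBIC))
E
```

```text
t 37.8 p [651.9  20.  110.4] yaw 79.50 tilt [ 0.07 -0.01] F [-0.2 -0.2 -0.2] w 11.4
```

View pics/t3z.png

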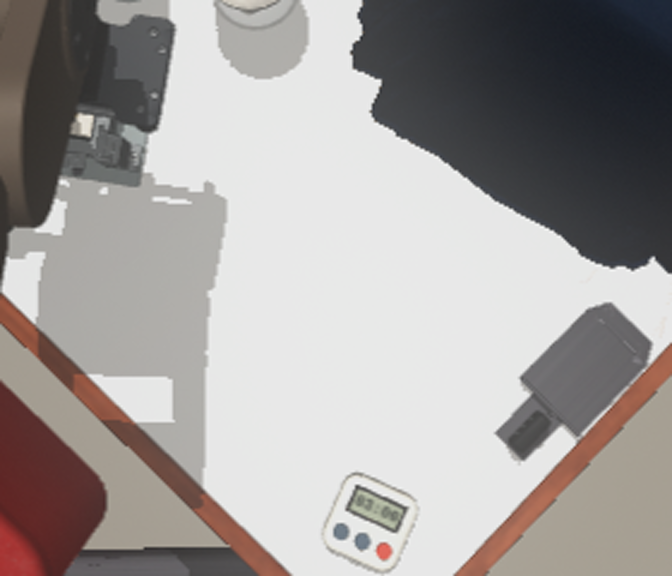

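View pics/w21.png

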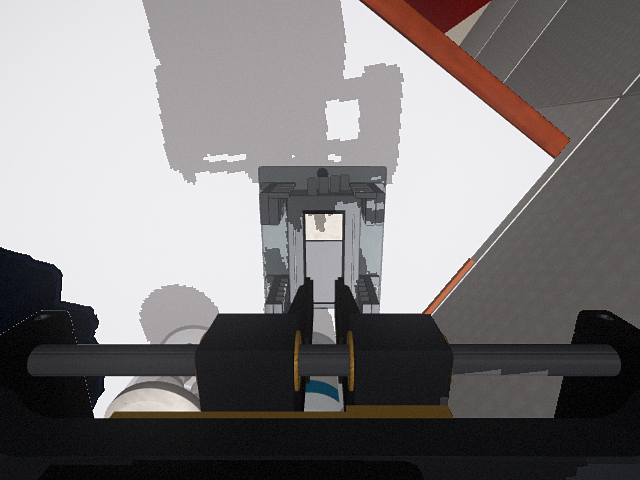

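```bash
python3 - <<'E'
from h import *
c=bot.get_calibration('top'); g=onz(c,(195+530/2.4,155+428/2.4),28); p=onz(c,(195+590/2.4,155+370/2.4),2.5); print(g,p,np.linalg.norm((p-g)[:2]),np.degrees(np.arctan2(*(p-g)[[1,0]])))
plan([g[0],g[1],110],45)
E
```

```text
[ 388.91432986 -320.08960144   28.        ] [ 430.30751965 -372.41367241    2.5       ] 66.71734829730754 -51.652736656737716
t 37.9 p [651.3  20.1 108.9] yaw 79.50 tilt [-0.08 -0.  ] F [ 0.2 -0.7 -0.7] w 19.1
0 [-0.0425, -0.0001, 0.0218] [-0.01, 3.83, -0.0]
1 [-0.0438, -0.0001, 0.0189] [-0.01, 3.83, -0.0]
2 [-0.045, -0.0001, 0.0159] [-0.01, 3.83, -0.0]
3 [-0.046, -0.0001, 0.0129] [-0.01, 3.83, -0.0]
4 [-0.0467, -0.0001, 0.0098] [-0.01, 3.83, -0.0]
5 [-0.0473, -0.0001, 0.0066] [-0.01, 3.83, -0.0]
6 [-0.0476, -0.0001, 0.0034] [-0.01, 3.83, -0.0]
7 [-0.0477, -0.0001, 0.0003] [-0.01, 3.83, -0.0]
8 [-0.0476, -0.0001, -0.0029] [-0.01, 3.83, -0.0]
```

Request:
{"name": "arm_command", "arguments": {"targets": [[[0,-0.0425,0,0.0218,0,3.83,0],[0,-0.0438,0,0.0189,0,3.83,0],[0,-0.045,0,0.0159,0,3.83,0],[0,-0.046,0,0.0129,0,3.83,0],[0,-0.0467,0,0.0098,0,3.83,0]]]}}

```text
clock: 38.35
ee_pos: [504.2, -169.9, 108.8]
orientation: [[0.497, -0.002, -0.868], [0.868, 0.001, 0.497], [-0.0, -1.0, 0.002]]
contact_force: [0.2, -0.9, -0.4]
gripper_width: 47.3
```

Request:
{"name": "arm_command", "arguments": {"targets": [[[0,-0.0473,0,0.0066,0,3.83,0],[0,-0.0476,0,0.0034,0,3.83,0],[0,-0.0477,0,0.0003,0,3.83,0],[0,-0.0476,0,-0.0029,0,3.83,0],[0,0,0,0,0,0,0]]]}}

```text
clock: 38.85
ee_pos: [386.5, -323.5, 108.9]
orientation: [[0.712, -0.001, -0.702], [0.702, 0.001, 0.712], [-0.0, -1.0, 0.001]]
contact_force: [0.5, 0.1, -1.1]
gripper_width: 47.5
```

Request:
{"name": "arm_command", "arguments": {"targets": [[[0,0,0,0,0,0,0],[0,0,0,0,0,0,0],[0,0,0,0,0,0,0],[0,0,0,0,0,0,0],[0,0,0,0,0,0,0]]]}}

```text
clock: 39.35
ee_pos: [390.0, -319.5, 109.7]
orientation: [[0.706, 0.0, -0.709], [0.709, -0.0, 0.706], [-0.0, -1.0, -0.0]]
contact_force: [0.3, 0.2, -0.4]
gripper_width: 47.5
```

```bash
python3 - <<'E'
from h import *
state(); c,im=snap('wrist','w22'); state(); np.save('wc.npy',c,allow_pickle=True)
E
```

```text
t 39.4 p [ 390.  -319.5  109.7] yaw 45.12 tilt [ 0.   -0.01] F [ 0.3  0.2 -0.4] w 47.5
t 39.4 p [ 389.9 -319.6  109.7] yaw 45.10 tilt [ 0. -0.] F [ 0.   0.2 -0.4] w 47.5
```

View pics/w22.png

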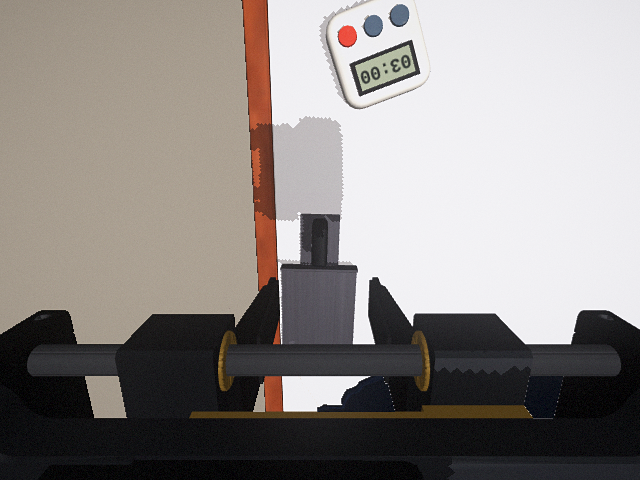

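```bash
python3 - <<'E'
from h import *
im=cv2.imread('pics/w22.png');cv2.imwrite('pics/w22z.png',cv2.convertScaleAbs(cv2.resize(im[200:350,265:375],None,fx=4,fy=4,interpolation=cv2.INTER_CUBIC),alpha=1.8,beta=30))
E
```

```text
(no output)
```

View pics/w22z.png

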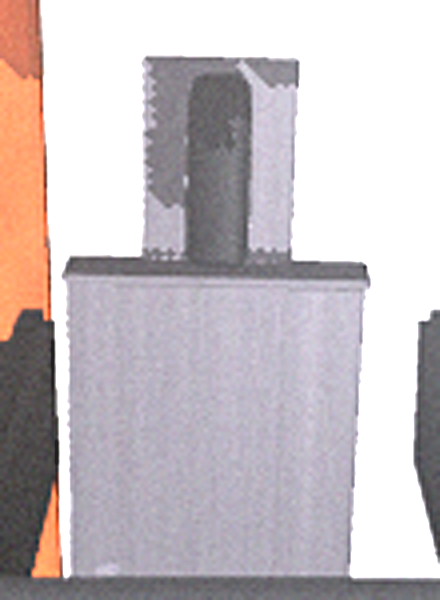

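```bash
python3 - <<'E'
from h import *
c=np.load('wc.npy',allow_pickle=True).item(); s=state()
f=lambda a,b:(265+a/4,200+b/4)
T=lambda a,b,z:(s['orientation'].T@(onz(c,f(a,b),z)-s['ee_pos']))[[0,2]].round(2)
print('plate',T(68,300,2.5),T(68,570,2.5),T(362,300,2.5),T(350,570,2.5))
print('tongue',T(146,60,2.5),T(298,60,2.5),T(144,250,2.5),T(292,250,2.5))
print('fin back',T(189,85,28.5),T(251,85,28.5),T(219,73,28.5),'fin front side',T(187,225,28.5),T(249,225,28.5))
print('flange far edge top',T(66,277,14.5),T(368,284,14.5),'near',T(66,260,14.5),T(368,265,14.5))
E
```

```text
t 39.4 p [ 389.9 -319.6  109.7] yaw 45.10 tilt [ 0. -0.] F [ 0.   0.2 -0.4] w 47.5
plate [-36.34 -30.38] [-38.56 -96.51] [ 26.65 -30.33] [ 25.71 -96.47]
tongue [-18.71  22.1 ] [12.2  22.12] [-19.85 -18.98] [ 11.51 -18.96]
fin back [-9.15 23.05] [ 2.34 23.06] [-3.58 25.33] fin front side [-9.77 -4.39] [ 2.08 -4.38]
flange far edge top [-35.05 -20.46] [ 26.59 -21.94] near [-34.92 -16.77] [ 26.48 -17.8 ]
```

Request:
{"name": "arm_command", "arguments": {"targets": [[[0,-0.0033,0.02,0.0065,0,1.3,0],[0,0,0.03,0,0,0,0],[0,0,0.02,0,0,0,0],[0,0,0,0,0,0,0],[0,0,0,0,0,0,0]]]}}

```text
clock: 39.9
ee_pos: [382.7, -317.8, 40.0]
orientation: [[0.722, -0.0, -0.692], [0.692, 0.0, 0.722], [-0.0, -1.0, 0.0]]
contact_force: [-0.2, 0.3, -0.5]
gripper_width: 47.4
```

```bash
python3 - <<'E'
from h import *
state(); c,im=snap('wrist','w23'); state(); np.save('wc.npy',c,allow_pickle=True)
E
```

```text
t 39.9 p [ 382.7 -317.8   40. ] yaw 43.75 tilt [-0.02  0.01] F [-0.2  0.3 -0.5] w 47.4
t 40.0 p [ 382.9 -318.1   40.5] yaw 43.75 tilt [ 0.03 -0.04] F [-0.2 -0.2 -0.5] w 47.7
```

View pics/w23.png

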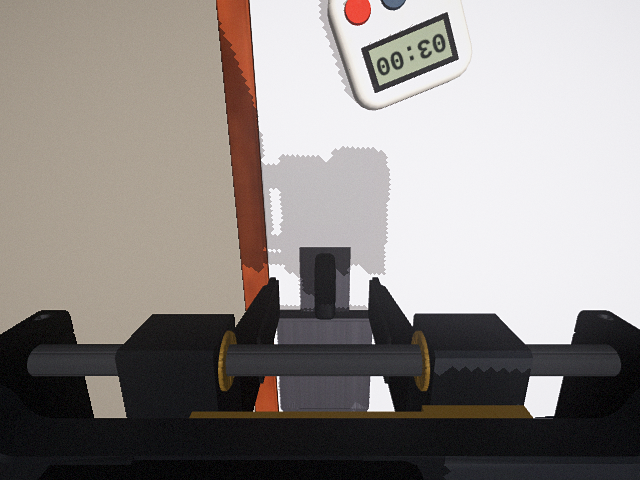

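```bash
python3 - <<'E'
from h import *
im=cv2.imread('pics/w23.png');cv2.imwrite('pics/w23z.png',cv2.convertScaleAbs(cv2.resize(im[235:420,265:385],None,fx=4,fy=4,interpolation=cv2.INTER_CUBIC)[:600],alpha=2,beta=30))
c=np.load('wc.npy',allow_pickle=True).item(); s=bot.read_state()
T=lambda a,b,z:(s['orientation'].T@(onz(c,(a,b),z)-s['ee_pos']))[[0,2]].round(2)
print('fin back',T(325,254,28.5),'tongue end',T(325,248,2.5),'flange far',T(325,318,14.5),'nose',T(323.5,411,2.5))
E
```

```text
fin back [-0.12 21.29] tongue end [-1.00e-02  1.65e+01] flange far [ 1.000e-02 -2.596e+01] nose [  -0.91 -108.54]
```

View pics/w23z.png

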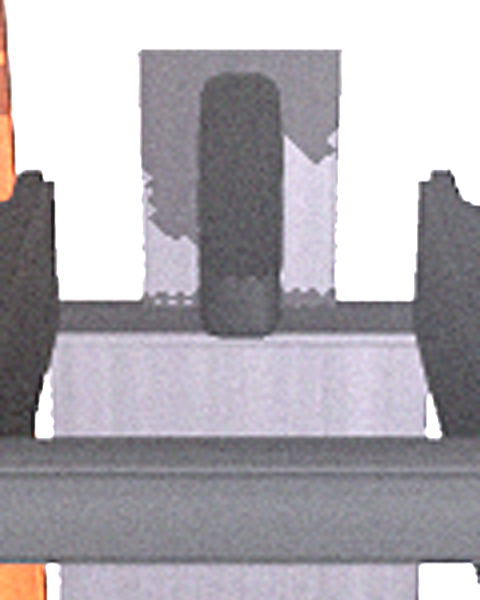

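Request:
{"name": "arm_command", "arguments": {"targets": [[[0,0,0.015,-0.001,0,0,0],[0,0,0.012,0,0,0,0],[0,0,0.007,0,0,0,0],[0,0,0,0,0,0,0],[-1,0,0,0,0,0,0]]]}}

```text
clock: 40.45
ee_pos: [383.3, -318.6, 6.0]
orientation: [[0.723, 0.0, -0.691], [0.691, -0.0, 0.723], [-0.0, -1.0, -0.0]]
contact_force: [-0.5, -0.3, 0.6]
gripper_width: 43.5
```

Request:
{"name": "arm_command", "arguments": {"targets": [[[-1,0,0,0,0,0,0],[-1,0,0,0,0,0,0],[-1,0,0,0,0,0,0],[-1,0,0,0,0,0,0],[-1,0,0,0,0,0,0]]]}}

```text
clock: 40.95
ee_pos: [383.3, -318.7, 5.9]
orientation: [[0.723, 0.0, -0.691], [0.691, -0.0, 0.723], [-0.0, -1.0, -0.0]]
contact_force: [0.3, 0.0, 2.7]
gripper_width: 12.0
```

```bash
python3 - <<'E'
from h import *
state(); c,im=snap('wrist','w24'); state()
E
```

```text
t 41.0 p [ 383.3 -318.7    5.9] yaw 43.73 tilt [ 0.01 -0.02] F [0.3 0.  2.7] w 12.0
t 41.0 p [ 383.3 -318.6    5.9] yaw 43.73 tilt [ 0.01 -0.01] F [-0.8  0.2  2.7] w 11.8
```

View pics/w24.png

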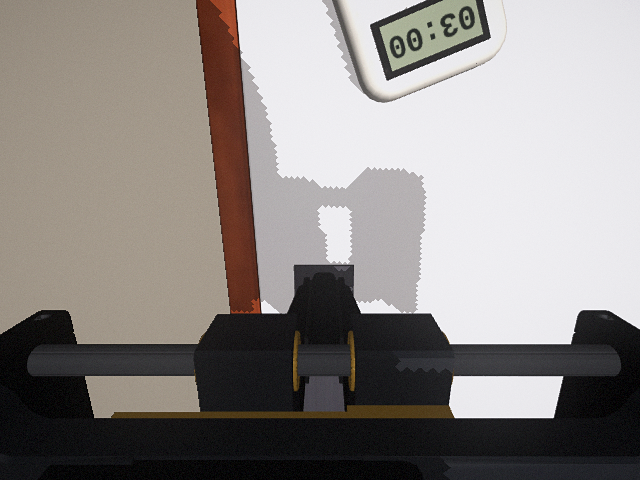

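Request:
{"name": "arm_command", "arguments": {"targets": [[[-1,0,-0.01,0,0,0,0],[-1,0,-0.02,0,0,0,0],[-1,0,-0.03,0,0,0,0],[-1,0,-0.02,0,0,0,0],[-1,0,0,0,0,0,0]]]}}

```text
clock: 41.5
ee_pos: [383.9, -319.3, 88.4]
orientation: [[0.722, 0.003, -0.691], [0.691, -0.003, 0.722], [-0.0, -1.0, -0.004]]
contact_force: [0.6, -0.3, -1.0]
gripper_width: 11.8
```

```bash
python3 - <<'E'
from h import *
plan([469.6,53.7,86],79.5,n=10)
E
```

```text
t 41.5 p [ 383.9 -319.3   88.4] yaw 43.74 tilt [ 0.17 -0.19] F [ 0.6 -0.3 -1. ] w 11.8
0 [0.032, 0.0001, 0.021] [0.02, -3.58, -0.01]
1 [0.0332, 0.0002, 0.019] [0.02, -3.58, -0.01]
2 [0.0343, 0.0002, 0.0169] [0.02, -3.58, -0.01]
3 [0.0353, 0.0002, 0.0147] [0.02, -3.58, -0.01]
4 [0.0362, 0.0002, 0.0125] [0.02, -3.58, -0.01]
5 [0.0369, 0.0002, 0.0102] [0.02, -3.58, -0.01]
6 [0.0375, 0.0002, 0.0079] [0.02, -3.58, -0.01]
7 [0.0379, 0.0002, 0.0055] [0.02, -3.58, -0.01]
8 [0.0381, 0.0002, 0.0031] [0.02, -3.58, -0.01]
9 [0.0383, 0.0002, 0.0008] [0.02, -3.58, -0.01]
```

Request:
{"name": "arm_command", "arguments": {"targets": [[[-1,0.032,0,0.021,0,-3.58,0],[-1,0.0332,0,0.019,0,-3.58,0],[-1,0.0343,0,0.0169,0,-3.58,0],[-1,0.0353,0,0.0147,0,-3.58,0],[-1,0.0362,0,0.0125,0,-3.58,0]]]}}

```text
clock: 42.0
ee_pos: [425.7, -130.6, 85.2]
orientation: [[0.473, -0.001, -0.881], [0.881, 0.0, 0.473], [-0.0, -1.0, 0.001]]
contact_force: [1.8, 0.1, 0.1]
gripper_width: 11.7
```

Request:
{"name": "arm_command", "arguments": {"targets": [[[-1,0.0369,0,0.0102,0,-3.58,0],[-1,0.0375,0,0.0079,0,-3.58,0],[-1,0.0379,0,0.0055,0,-3.58,0],[-1,0.0381,0,0.0031,0,-3.58,0],[-1,0.0383,0,0.0008,0,-3.58,0]]]}}

```text
clock: 42.5
ee_pos: [468.5, 56.1, 85.2]
orientation: [[0.179, -0.001, -0.984], [0.984, -0.0, 0.179], [-0.0, -1.0, 0.001]]
contact_force: [1.0, -0.9, -1.0]
gripper_width: 12.0
```

Request:
{"name": "arm_command", "arguments": {"targets": [[[-1,0,0,0,0,0,0],[-1,0,0,0,0,0,0],[-1,0,0,0,0,0,0],[-1,0,0,0,0,0,0],[-1,0,0,0,0,0,0]]]}}

```text
clock: 43.0
ee_pos: [468.7, 53.6, 85.7]
orientation: [[0.183, -0.0, -0.983], [0.983, -0.0, 0.183], [-0.0, -1.0, 0.0]]
contact_force: [0.7, -1.3, -0.4]
gripper_width: 11.9
```

```bash
python3 - <<'E'
from h import *
state(); snap('wrist','w25'); snap('scene','s25'); snap('top','t25')
im=cv2.imread('pics/s25.png'); cv2.imwrite('pics/s25z.png',cv2.resize(im[140:290,130:330],None,fx=4,fy=4,interpolation=cv2.INTER_CUBIC))
im=cv2.imread('pics/t25.png'); cv2.imwrite('pics/t25z.png',cv2.resize(im[140:330,150:350],None,fx=3,fy=3,interpolation=cv2.INTER_CUBIC))
state()
E
```

```text
t 43.0 p [468.7  53.6  85.7] yaw 79.43 tilt [-0.01 -0.01] F [ 0.7 -1.3 -0.4] w 11.9
t 43.1 p [468.8  54.   85.7] yaw 79.48 tilt [ 0. -0.] F [ 0.  -0.6 -0.9] w 12.0
```

View pics/w25.png

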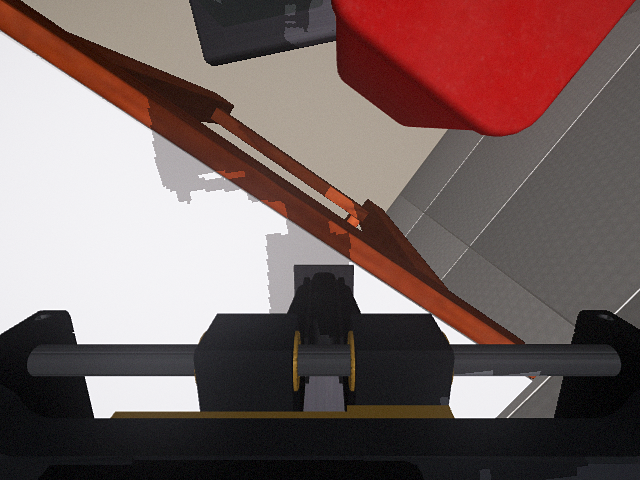

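View pics/s25z.png

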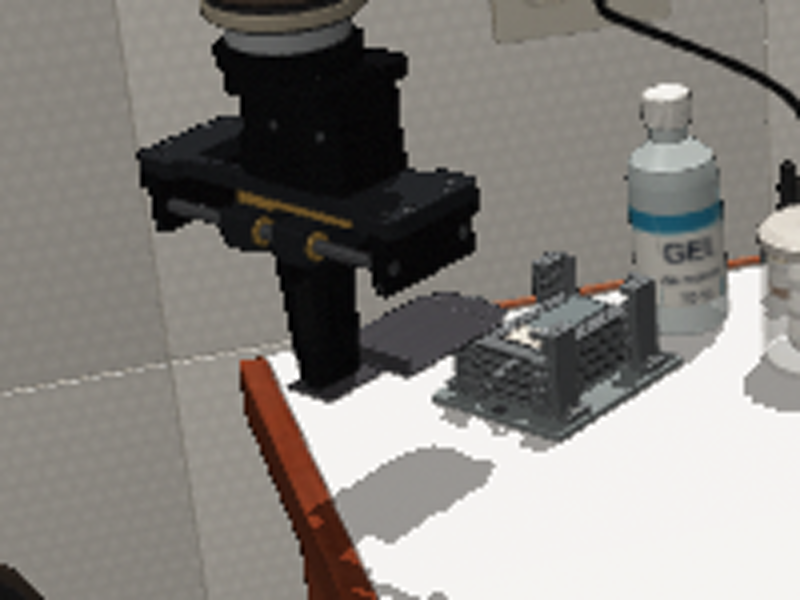

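View pics/t25z.png

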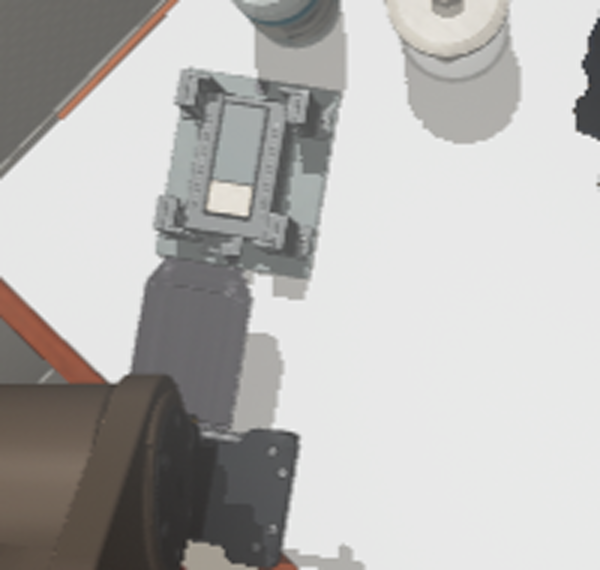

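```bash
python3 - <<'E'
import cv2
im=cv2.imread('pics/t25.png'); cv2.imwrite('pics/t25y.png',cv2.convertScaleAbs(cv2.resize(im[160:285,190:270],None,fx=6.4,fy=4.8*1.0 if 0 else 6.4,interpolation=cv2.INTER_CUBIC)[:600] if 0 else cv2.resize(im[160:280,190:270],None,fx=5,fy=5,interpolation=cv2.INTER_CUBIC),alpha=1.4,beta=20))
E
```

```text
(no output)
```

View pics/t25y.png

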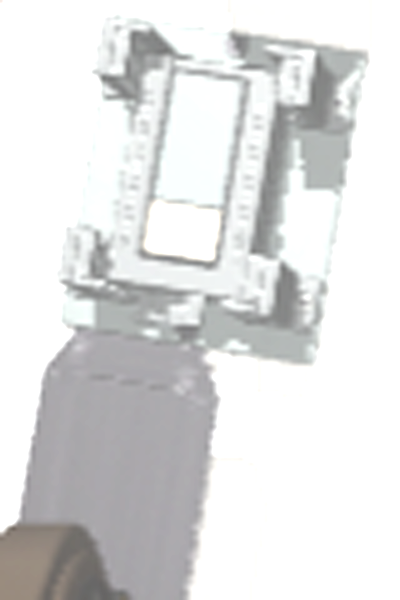

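```bash
python3 - <<'E'
from h import *
c=bot.get_calibration('top'); o=np.array([651.5,20.]);a=np.radians(-10.5);R=np.array([[np.cos(a),-np.sin(a)],[np.sin(a),np.cos(a)]])
K=lambda u,v,z:((onz(c,(190+u/5,160+v/5),z)[:2]-o)@R).round(1)
print('window',[K(*p,40) for p in [(173,70),(245,80),(218,265),(142,255)]])
print('posts outer front L',K(65,225,61),'R inner/outer',K(280,262,61))
print('plate L',[K(*p,82.3) for p in [(47,385),(22,505)]],'R',[K(*p,82.3) for p in [(216,400),(205,500)]],'nose',[K(*p,82.3) for p in[(80,335),(205,350)]])
E
```

```text
window [array([37.2, 12.3]), array([ 37.7, -14.8]), array([-31.9, -16.7]), array([-32.6,  11.7])]
posts outer front L [-28.2  36.6] R inner/outer [-29.1 -42.7]
plate L [array([-87.1,  27.6]), array([-130.2,   28.9])] R [array([-82.9, -32.3]), array([-118.2,  -34.5])] nose [array([-67.8,  19.2]), array([-66.1, -25.4])]
```

Request:
{"name": "arm_command", "arguments": {"targets": [[[-1,0,0.01,0,0,0,0],[-1,0,0.012,0,0,0,0],[-1,0,0.01,0,0,0,0],[-1,0,0.005,0,0,0,0],[-1,0,0,0,0,0,0]]]}}

```text
clock: 43.65
ee_pos: [468.4, 54.4, 47.9]
orientation: [[0.182, -0.002, -0.983], [0.983, -0.0, 0.182], [-0.0, -1.0, 0.002]]
contact_force: [-0.2, 0.4, -1.0]
gripper_width: 12.2
```

Request:
{"name": "arm_command", "arguments": {"targets": [[[-1,0,0,0,0,0,0],[-1,0,0,0,0,0,0],[-1,0,0,0,0,0,0],[-1,0,0,0,0,0,0],[-1,0,0,0,0,0,0]]]}}

```text
clock: 44.15
ee_pos: [468.8, 54.5, 48.9]
orientation: [[0.182, 0.0, -0.983], [0.983, -0.0, 0.182], [-0.0, -1.0, -0.0]]
contact_force: [-0.1, -0.3, -0.5]
gripper_width: 11.9
```

```bash
python3 - <<'E'
from h import *
s=state(); snap('scene','s26')
im=cv2.imread('pics/s26.png'); cv2.imwrite('pics/s26z.png',cv2.resize(im[190:265,210:310],None,fx=8,fy=8,interpolation=cv2.INTER_CUBIC))
E
```

```text
t 44.1 p [468.8  54.5  48.9] yaw 79.53 tilt [ 0.02 -0.01] F [-0.1 -0.3 -0.5] w 11.9
```

View pics/s26z.png

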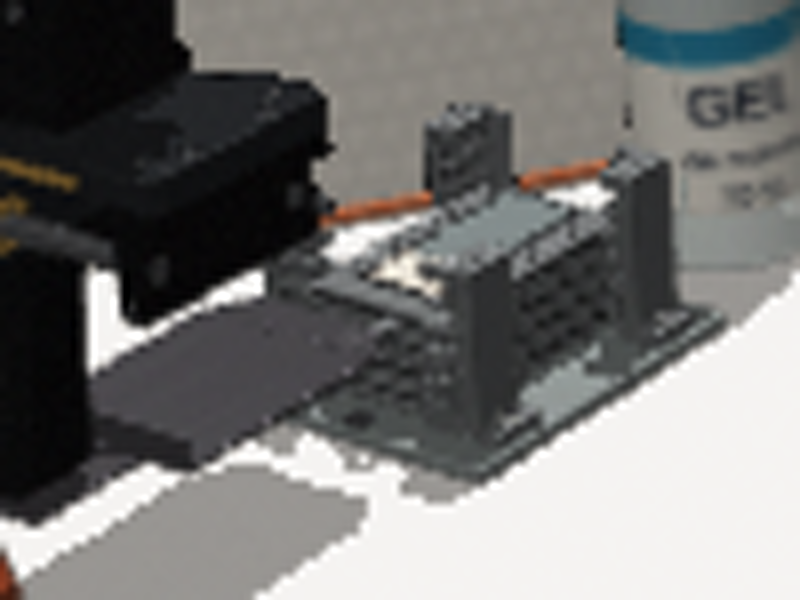

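Request:
{"name": "arm_command", "arguments": {"targets": [[[-1,-0.0004,0.0004,-0.004,0,0,0],[-1,0,0,-0.006,0,0,0],[-1,0,0,-0.008,0,0,0],[-1,0,0,-0.008,0,0,0],[-1,0,0,-0.004,0,0,0]]]}}

```text
clock: 44.7
ee_pos: [499.3, 48.4, 48.3]
orientation: [[0.182, 0.001, -0.983], [0.983, -0.0, 0.182], [0.0, -1.0, -0.001]]
contact_force: [-0.5, 0.1, -0.1]
gripper_width: 11.8
```

Request:
{"name": "arm_command", "arguments": {"targets": [[[-1,0,0,-0.004,0,0,0],[-1,0,0,-0.004,0,0,0],[-1,0,0,-0.004,0,0,0],[-1,0,0,0,0,0,0],[-1,0,0,0,0,0,0]]]}}

```text
clock: 45.2
ee_pos: [509.9, 46.5, 48.3]
orientation: [[0.182, -0.0, -0.983], [0.983, -0.0, 0.182], [-0.0, -1.0, 0.0]]
contact_force: [-0.6, 0.1, -1.3]
gripper_width: 11.9
```

```bash
python3 - <<'E'
from h import *
s=state(); snap('scene','s27'); state()
im=cv2.imread('pics/s27.png'); cv2.imwrite('pics/s27z.png',cv2.resize(im[190:265,210:310],None,fx=8,fy=8,interpolation=cv2.INTER_CUBIC))
E
```

```text
t 45.2 p [509.9  46.5  48.3] yaw 79.53 tilt [-0.01 -0.  ] F [-0.6  0.1 -1.3] w 11.9
t 45.2 p [509.8  46.5  48.3] yaw 79.53 tilt [-0.01 -0.  ] F [-0.4 -0.2 -1.4] w 11.6
```

View pics/s27z.png

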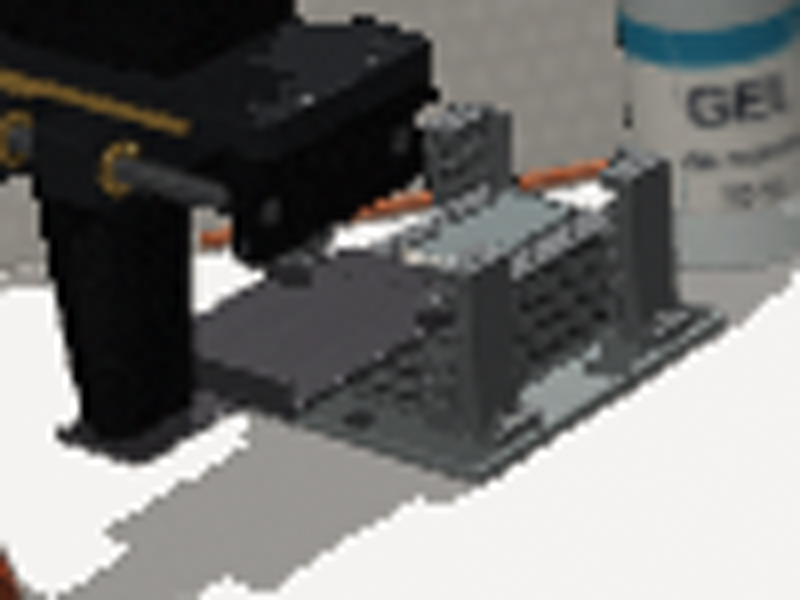

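Request:
{"name": "arm_command", "arguments": {"targets": [[[-1,-0.0002,0,-0.006,0,0,0],[-1,0,0,-0.006,0,0,0],[-1,0,0,-0.006,0,0,0],[-1,0,0,-0.006,0,0,0],[-1,0,0,0,0,0,0]]]}}

```text
clock: 45.75
ee_pos: [534.5, 41.7, 48.3]
orientation: [[0.182, 0.001, -0.983], [0.983, -0.0, 0.182], [0.0, -1.0, -0.001]]
contact_force: [-1.0, 0.1, -1.0]
gripper_width: 12.0
```

Request:
{"name": "arm_command", "arguments": {"targets": [[[-1,0,0,-0.006,0,0,0],[-1,0,0,-0.006,0,0,0],[-1,0,0,-0.006,0,0,0],[-1,0,0,-0.006,0,0,0],[-1,0,0,0,0,0,0]]]}}

```text
clock: 46.25
ee_pos: [558.0, 37.4, 48.3]
orientation: [[0.182, 0.001, -0.983], [0.983, -0.0, 0.182], [-0.0, -1.0, -0.001]]
contact_force: [-0.3, 0.3, -0.5]
gripper_width: 11.9
```

Request:
{"name": "arm_command", "arguments": {"targets": [[[-1,0,0,-0.005,0,0,0],[-1,0,0,-0.005,0,0,0],[-1,0,0,-0.004,0,0,0],[-1,0,0,0,0,0,0],[-1,0,0,0,0,0,0]]]}}

```text
clock: 46.75
ee_pos: [570.8, 35.0, 48.2]
orientation: [[0.182, -0.0, -0.983], [0.983, -0.0, 0.182], [-0.0, -1.0, 0.0]]
contact_force: [-0.6, 0.1, -1.5]
gripper_width: 11.9
```

Request:
{"name": "arm_command", "arguments": {"targets": [[[-1,0,0,-0.0015,0,0,0],[-1,0,0,-0.0015,0,0,0],[-1,0,0,0,0,0,0],[-1,0,0,0,0,0,0],[-1,0,0,0,0,0,0]]]}}

```text
clock: 47.25
ee_pos: [573.8, 34.5, 48.3]
orientation: [[0.182, -0.0, -0.983], [0.983, -0.0, 0.182], [-0.0, -1.0, 0.0]]
contact_force: [0.9, 0.6, -0.1]
gripper_width: 11.7
```

```bash
python3 - <<'E'
from h import *
s=state(); snap('scene','s28'); snap('wrist','w28'); state()
im=cv2.imread('pics/s28.png'); cv2.imwrite('pics/s28z.png',cv2.resize(im[190:265,210:310],None,fx=8,fy=8,interpolation=cv2.INTER_CUBIC))
E
```

```text
t 47.2 p [573.8  34.5  48.3] yaw 79.54 tilt [-0.   -0.01] F [ 0.9  0.6 -0.1] w 11.7
t 47.4 p [573.8  34.5  48.3] yaw 79.54 tilt [-0.   -0.01] F [ 0.8 -0.7 -1. ] w 11.8
```

View pics/s28z.png

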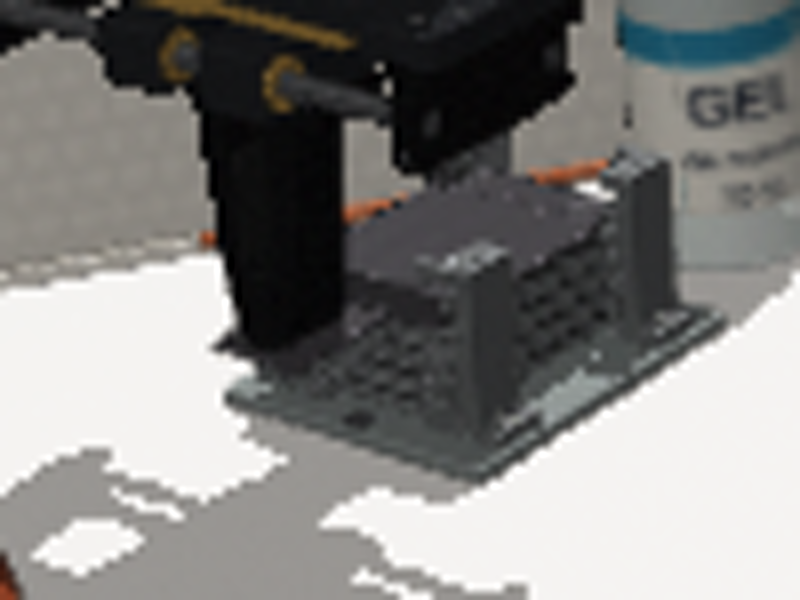

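Request:
{"name": "arm_command", "arguments": {"targets": [[[-1,0,0,-0.001,0,0,0],[-1,0,0,-0.001,0,0,0],[-1,0,0,0,0,0,0],[-1,0,0,0,0,0,0],[-1,0,0,0,0,0,0]]]}}

```text
clock: 47.85
ee_pos: [575.6, 34.1, 48.2]
orientation: [[0.182, -0.001, -0.983], [0.983, -0.0, 0.182], [-0.0, -1.0, 0.001]]
contact_force: [-2.1, 0.6, -0.6]
gripper_width: 12.1
```

Request:
{"name": "arm_command", "arguments": {"targets": [[[-1,0,0,-0.001,0,0,0],[-1,0,0,0,0,0,0],[-1,0,0,0,0,0,0],[-1,0,0,0,0,0,0],[-1,0,0,0,0,0,0]]]}}

```text
clock: 48.35
ee_pos: [575.7, 34.1, 48.2]
orientation: [[0.182, -0.003, -0.983], [0.983, 0.0, 0.182], [-0.0, -1.0, 0.003]]
contact_force: [-6.9, 2.1, 1.8]
gripper_width: 11.8
```

Request:
{"name": "arm_command", "arguments": {"targets": [[[-1,0,0,-0.001,0,0,0],[-1,0,0,0,0,0,0],[-1,0,0,0,0,0,0],[-1,0,0,0,0,0,0],[-1,0,0,0,0,0,0]]]}}

```text
clock: 48.85
ee_pos: [575.7, 34.1, 48.1]
orientation: [[0.182, -0.005, -0.983], [0.983, 0.0, 0.182], [-0.0, -1.0, 0.005]]
contact_force: [-11.7, 2.2, 5.4]
gripper_width: 11.6
```

```bash
python3 - <<'E'
from h import *
snap('scene','s29'); snap('wrist','w29'); snap('top','t29')
im=cv2.imread('pics/s29.png'); cv2.imwrite('pics/s29z.png',cv2.convertScaleAbs(cv2.resize(im[205:255,230:300],None,fx=11,fy=11,interpolation=cv2.INTER_CUBIC),alpha=1.8,beta=20))
im=cv2.imread('pics/t29.png'); cv2.imwrite('pics/t29z.png',cv2.convertScaleAbs(cv2.resize(im[150:270,180:280],None,fx=5,fy=5,interpolation=cv2.INTER_CUBIC),alpha=1.5,beta=20))
state()
E
```

```text
t 49.0 p [575.7  34.1  48.2] yaw 79.54 tilt [-0.26  0.02] F [-11.    2.5   5.6] w 12.0
```

View pics/s29z.png

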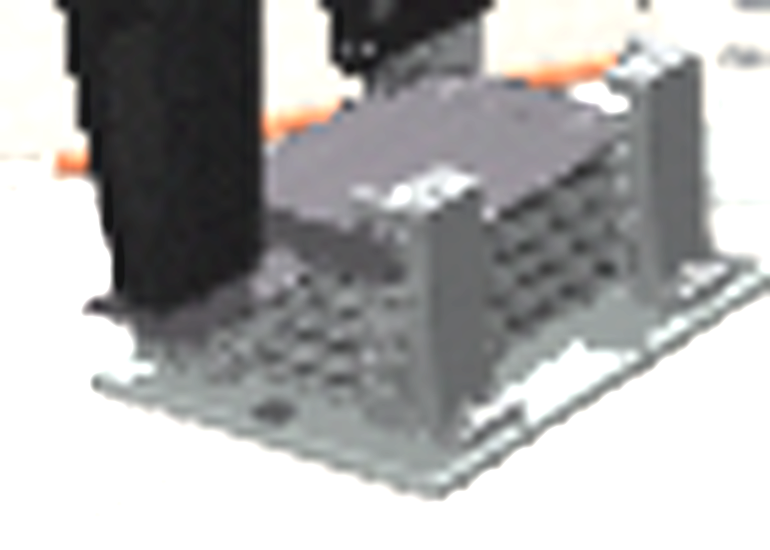

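View pics/w29.png

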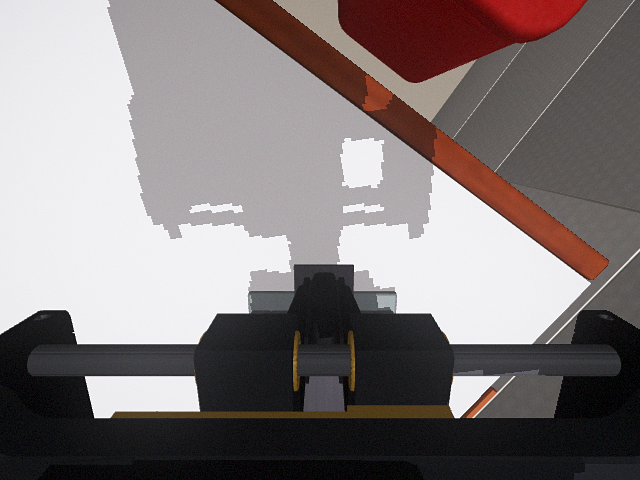

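View pics/t29z.png

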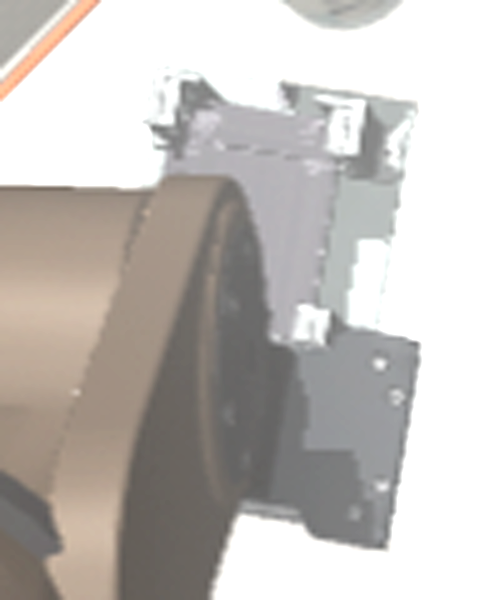

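Request:
{"name": "arm_command", "arguments": {"targets": [[[-1,0,0.0008,0.0012,0,0,0],[-1,0,0,0,0,0,0],[-0.5,0,0,0,0,0,0],[-0.5,0,0,0,0,0,0],[-0.5,0,0,0,0,0,0]]]}}

```text
clock: 49.5
ee_pos: [577.2, 33.8, 47.7]
orientation: [[0.182, 0.001, -0.983], [0.983, -0.0, 0.182], [0.0, -1.0, -0.001]]
contact_force: [-1.2, -0.4, 0.6]
gripper_width: 23.3
```

Request:
{"name": "arm_command", "arguments": {"targets": [[[-0.4,0,-0.015,0,0,0,0],[-0.4,0,-0.03,0,0,0,0],[-0.4,0,-0.03,0,0,0,0],[-0.4,0,-0.015,-0.03,0,0,0],[-0.4,0,0,-0.03,0,0,0]]]}}

```text
clock: 50.0
ee_pos: [637.6, 22.9, 140.8]
orientation: [[0.181, 0.005, -0.983], [0.983, -0.001, 0.181], [0.0, -1.0, -0.005]]
contact_force: [1.6, 0.2, 0.0]
gripper_width: 28.6
```

Request:
{"name": "arm_command", "arguments": {"targets": [[[-0.4,0,0,-0.02,0,0,0],[-0.4,0,0,0,0,0,0],[-0.4,0,0,0,0,0,0],[-0.4,0,0,0,0,0,0],[-0.4,0,0,0,0,0,0]]]}}

```text
clock: 50.5
ee_pos: [654.6, 19.6, 137.6]
orientation: [[0.181, -0.0, -0.983], [0.983, -0.0, 0.181], [-0.0, -1.0, 0.0]]
contact_force: [-0.3, 0.2, -0.0]
gripper_width: 28.1
```

```bash
python3 - <<'E'
from h import *
state(); c,im=snap('wrist','w30'); np.save('wc.npy',c,allow_pickle=True); snap('top','t30'); snap('scene','s30'); state()
E
```

```text
t 50.5 p [654.6  19.6 137.6] yaw 79.55 tilt [-0.01 -0.01] F [-0.3  0.2 -0. ] w 28.1
t 50.6 p [655.   19.5 137.7] yaw 79.54 tilt [ 0.01 -0.  ] F [ 0.3  0.8 -0.9] w 28.4
```

View pics/w30.png

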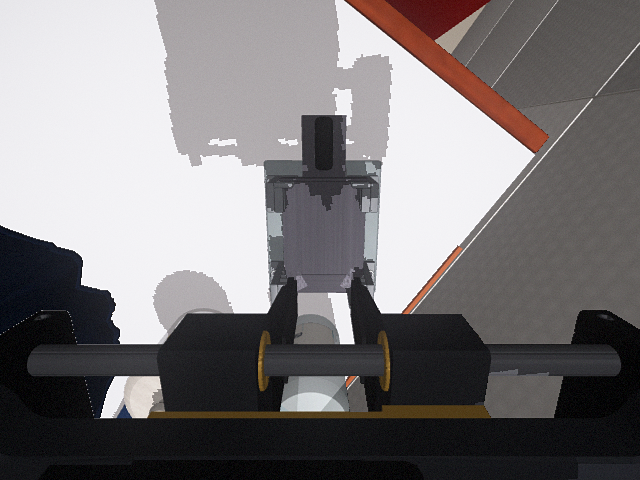

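```bash
python3 - <<'E'
from h import *
im=cv2.imread('pics/w30.png'); cv2.imwrite('pics/w30z.png',cv2.convertScaleAbs(cv2.resize(im[150:290,250:395],None,fx=5,fy=4.2 if 0 else 5,interpolation=cv2.INTER_CUBIC)[:600],alpha=1.8,beta=20))
im=cv2.imread('pics/s30.png'); cv2.imwrite('pics/s30z.png',cv2.convertScaleAbs(cv2.resize(im[195:255,225:305],None,fx=10,fy=10,interpolation=cv2.INTER_CUBIC),alpha=1.8,beta=20))
E
```

```text
(no output)
```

View pics/w30z.png

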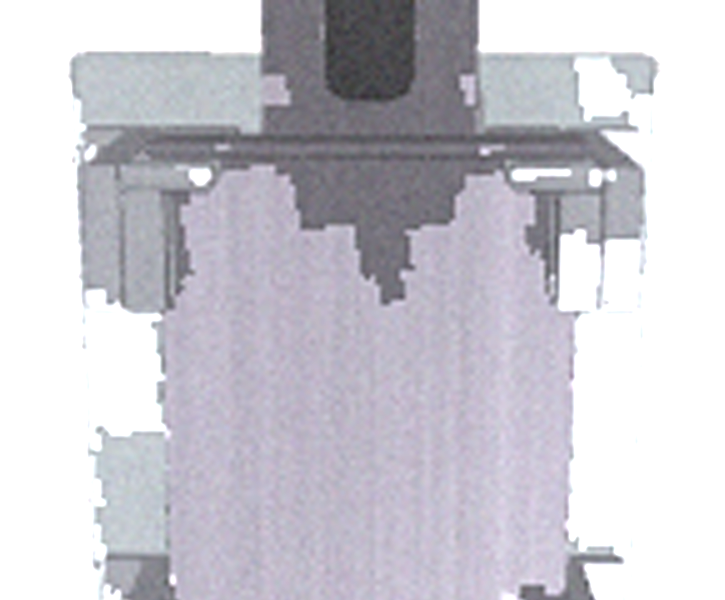

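View pics/s30z.png

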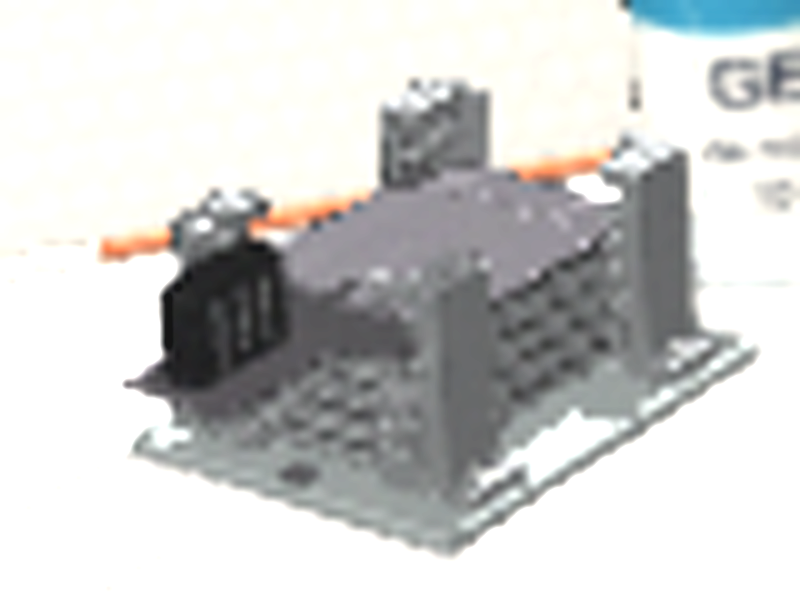

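```bash
python3 - <<'E'
from h import *
im=cv2.imread('pics/w30.png'); cv2.imwrite('pics/w30y.png',cv2.convertScaleAbs(cv2.resize(im[250:310,265:385],None,fx=6.5,fy=6.5,interpolation=cv2.INTER_CUBIC),alpha=1.5,beta=10))
cv2.imwrite('pics/w30x.png',cv2.convertScaleAbs(cv2.resize(im[155:195,260:390],None,fx=6,fy=6,interpolation=cv2.INTER_CUBIC),alpha=1.8,beta=30))
c=np.load('wc.npy',allow_pickle=True).item(); s=bot.read_state()
T=lambda u,v,z:(s['orientation'].T@(onz(c,(u,v),z)-s['ee_pos']))[[0,2]].round(2)
Z=lambda a,b,z:T(250+a/5,150+b/5,z)
print('base front',Z(72,53,6),Z(658,55,6),'post front',Z(80,163,61),Z(642,165,61),'post back',Z(85,312,61),'flange',Z(360,158,55.7),Z(360,140,55.7),Z(360,130,55.7))
E
```

```text
base front [-50.26  64.5 ] [48.91 64.22] post front [-40.77  52.83] [38.5 52.6] post back [-41.05  31.44] flange [-1.3  52.91] [-1.3  55.47] [-1.3  56.89]
```

View pics/w30y.png

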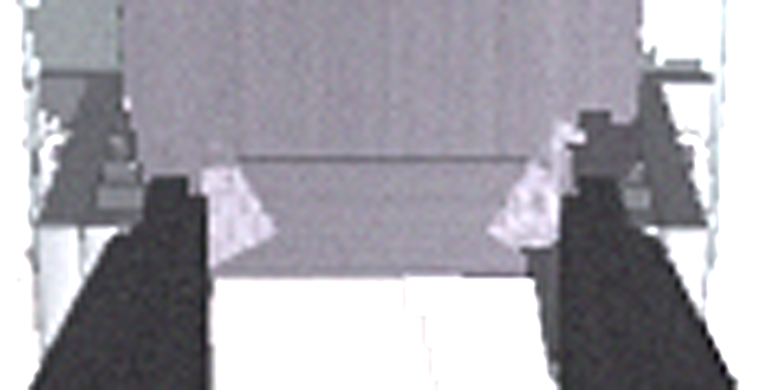

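View pics/w30x.png

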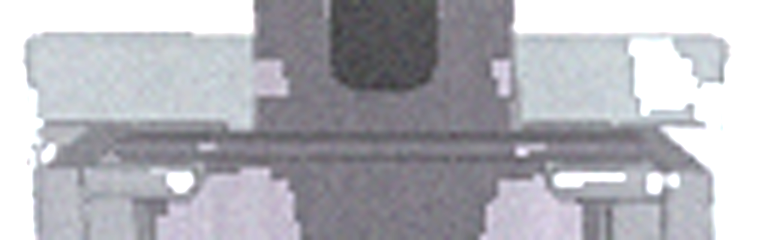

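```bash
python3 - <<'E'
from h import *
c=np.load('wc.npy',allow_pickle=True).item(); s=bot.read_state()
T=lambda u,v,z:(s['orientation'].T@(onz(c,(u,v),z)-s['ee_pos']))[[0,2]].round(2)
print('nose',[T(323,250+r/6.5,43.7) for r in (268,275,278)])
X=lambda a,b,z:T(260+a/6,155+b/6,z)
print('flange rows',[(r,X(380,r,55.7)) for r in (128,136,142,155,162)],'post front',X(35,163,61),X(712,168,61),'fin front/base', X(380,90,70), 'post bar rear',X(130,193,61),X(630,190,61))
E
```

```text
nose [array([ -0.6 , -38.63]), array([ -0.6, -39.6]), array([ -0.6 , -40.02])]
flange rows [(128, array([-0.35, 56.66])), (136, array([-0.34, 55.71])), (142, array([-0.34, 55.  ])), (155, array([-0.34, 53.46])), (162, array([-0.34, 52.63]))] post front [-40.87  53.13] [38.69 52.6 ] fin front/base [-0.33 62.38] post bar rear [-29.83  49.63] [29.14 50.01]
```

Request:
{"name": "arm_command", "arguments": {"targets": [[[-1,0,0,0.02,0,0,0],[-1,0,0,0.04,0,0,0],[-1,0,0,0.04,0,0,0],[-1,0,0,0.018,0,0,0],[-1,0,0,0,0,0,0]]]}}

```text
clock: 51.15
ee_pos: [537.4, 41.3, 138.0]
orientation: [[0.181, -0.001, -0.983], [0.983, -0.0, 0.181], [-0.0, -1.0, 0.001]]
contact_force: [0.4, 0.1, 0.2]
gripper_width: 0.5
```

Request:
{"name": "arm_command", "arguments": {"targets": [[[-1,0,0.03,0,0,0,0],[-1,0,0.035,0,0,0,0],[-1,0,0.015,0,0,0,0],[-1,0,0.006,0,0,0,0],[-1,0,0,0,0,0,0]]]}}

```text
clock: 51.65
ee_pos: [539.9, 40.7, 51.0]
orientation: [[0.182, -0.0, -0.983], [0.983, -0.0, 0.182], [-0.0, -1.0, 0.0]]
contact_force: [0.1, -0.3, 0.3]
gripper_width: 0.2
```

```bash
python3 - <<'E'
from h import *
s=state(); d=s['ee_pos'][:2]-[651.5,20]; a=np.radians(-10.5); print(d@[np.cos(a),np.sin(a)],d@[-np.sin(a),np.cos(a)])
snap('wrist','w31')
E
```

```text
t 51.6 p [539.9  40.7  51. ] yaw 79.53 tilt [-0.03 -0.  ] F [ 0.1 -0.3  0.3] w 0.2
-113.51250850175802 -0.005355453289430645
```

View pics/w31.png

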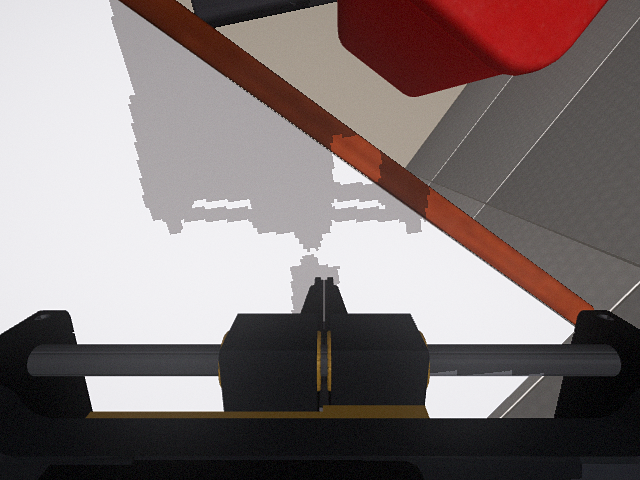

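Now advance gently until the fin is felt.

Request:
{"name": "arm_command", "arguments": {"targets": [[[-1,0,0,-0.003,0,0,0],[-1,0,0,-0.003,0,0,0],[-1,0,0,-0.002,0,0,0],[-1,0,0,0,0,0,0],[-1,0,0,0,0,0,0]]]}}

```text
clock: 52.2
ee_pos: [547.2, 39.4, 51.7]
orientation: [[0.182, 0.0, -0.983], [0.983, -0.0, 0.182], [-0.0, -1.0, -0.0]]
contact_force: [0.2, -0.1, 0.3]
gripper_width: 0.2
```

Request:
{"name": "arm_command", "arguments": {"targets": [[[-1,0,0,-0.001,0,0,0],[-1,0,0,-0.001,0,0,0],[-1,0,0,0,0,0,0],[-1,0,0,0,0,0,0],[-1,0,0,0,0,0,0]]]}}

```text
clock: 52.7
ee_pos: [549.0, 39.0, 51.5]
orientation: [[0.182, -0.0, -0.983], [0.983, -0.0, 0.182], [-0.0, -1.0, 0.0]]
contact_force: [0.4, 0.6, 0.5]
gripper_width: 0.4
```

Request:
{"name": "arm_command", "arguments": {"targets": [[[-1,0,0,-0.001,0,0,0],[-1,0,0,-0.001,0,0,0],[-1,0,0,0,0,0,0],[-1,0,0,0,0,0,0],[-1,0,0,0,0,0,0]]]}}

```text
clock: 53.2
ee_pos: [550.0, 38.8, 51.3]
orientation: [[0.182, -0.002, -0.983], [0.983, 0.0, 0.182], [-0.0, -1.0, 0.002]]
contact_force: [-5.2, 0.9, 2.0]
gripper_width: 0.7
```

Request:
{"name": "arm_command", "arguments": {"targets": [[[-1,0,0,-0.001,0,0,0],[-1,0,0,0,0,0,0],[-1,0,0,0,0,0,0],[-1,0,0,0,0,0,0],[-1,0,0,0,0,0,0]]]}}

```text
clock: 53.7
ee_pos: [550.0, 38.8, 51.2]
orientation: [[0.182, -0.005, -0.983], [0.983, 0.0, 0.182], [-0.001, -1.0, 0.005]]
contact_force: [-9.2, 1.7, 3.0]
gripper_width: -0.1
```

Request:
{"name": "arm_command", "arguments": {"targets": [[[-1,0,0,0.008,0,0,0],[-1,0,0,0.008,0,0,0],[-1,0,-0.03,0,0,0,0],[-1,0,-0.04,0,0,0,0],[-1,0,-0.04,0,0,0,0]]]}}

```text
clock: 54.2
ee_pos: [535.7, 41.4, 162.6]
orientation: [[0.182, -0.001, -0.983], [0.983, -0.0, 0.182], [-0.0, -1.0, 0.001]]
contact_force: [0.3, 0.6, -0.2]
gripper_width: 0.4
```

Request:
{"name": "arm_command", "arguments": {"targets": [[[-1,-0.03,-0.03,-0.02,0,0,0],[-1,-0.04,0,-0.02,0,0,0],[-1,-0.04,0,-0.02,0,0,0],[-1,0,0,0,0,0,0],[-1,0,0,0,0,0,0]]]}}

```text
clock: 54.7
ee_pos: [574.9, -78.3, 191.2]
orientation: [[0.184, -0.0, -0.983], [0.983, 0.0, 0.184], [0.0, -1.0, 0.0]]
contact_force: [-0.5, 0.1, -0.3]
gripper_width: 0.2
```

```bash
python3 - <<'E'
from h import *
state(); c,im=snap('wrist','w32'); snap('top','t32'); snap('scene','s32'); np.save('wc.npy',c,allow_pickle=True)
im2=cv2.imread('pics/s32.png'); cv2.imwrite('pics/s32z.png',cv2.convertScaleAbs(cv2.resize(im2[195:255,225:305],None,fx=10,fy=10,interpolation=cv2.INTER_CUBIC),alpha=1.8,beta=20))
E
```

```text
t 54.7 p [574.9 -78.3 191.2] yaw 79.43 tilt [-0.02  0.  ] F [-0.5  0.1 -0.3] w 0.2
```

View pics/w32.png

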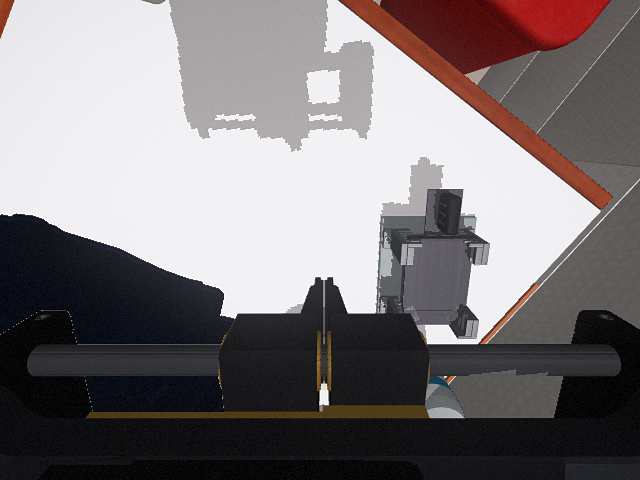

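View pics/s32z.png

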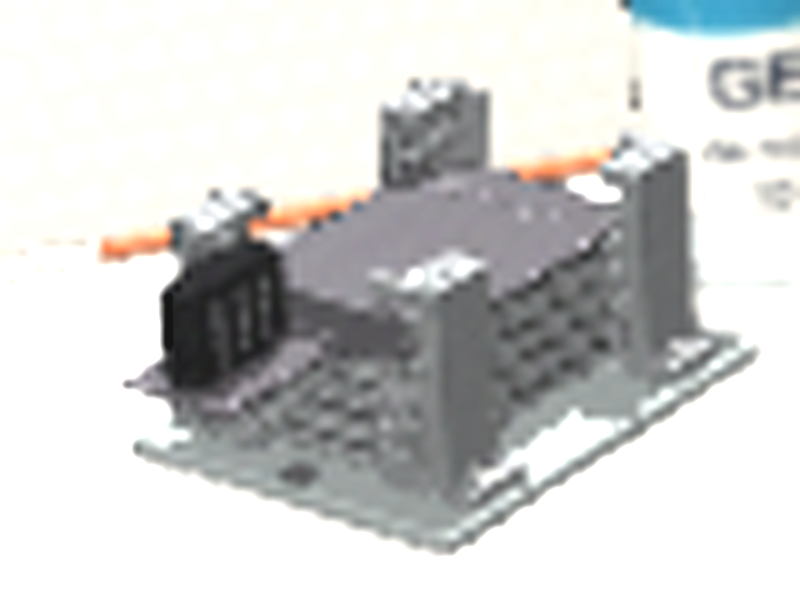

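View pics/t32.png

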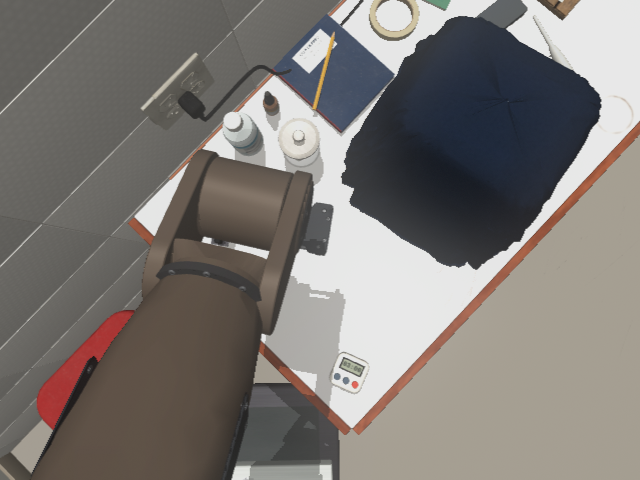

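```bash
python3 - <<'E'
from h import *
state(); print(bot.job_done())
E
```

```text
t 54.9 p [574.9 -76.6 191.5] yaw 79.59 tilt [-0.01  0.01] F [ 0.4  0.5 -0.1] w 0.8
the job is handed in; nothing more can be done
None
```

I found four cases, tabs 1 to 4, and saw no fifth in any camera. They are piled in the carrier in that order, case 1 at the bottom, lid up and tabs to the open front. The keeper plate is home in slot 4, just above the top case. The job was handed in at 54.9 s.

**Pile:** I pressed each case with closed fingers before adding the next. The tops read 14.9, 23.3, 31.8 and 40.3 mm, so each case lies flat at the 8.5 mm step. The presses were about 9, 5.6, 8 and 8 N. The second was then pushed another 0.2 mm without a new force reading.

**Keeper:** It had been knocked a few centimetres aside before I fetched it, so I measured it again first. It stopped against 11.7 N while held, about 1.6 mm short of my estimate. The wrist camera then showed the nose and stop flange within about 1 mm of fully home. A second push on the fin, up to 9 N, did not move it.

**One contact:** Case 2 rubbed a post lightly (under 5 N) on the way down. I moved it about 1 mm and it then lowered freely.

**Bystanders:** The last pictures show the bottle, jar and timer where they stood, and the gripper clear of everything.

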